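Post the out-of-date cartons into the latched returns box

TASK

Put the out-of-date strip cartons away: lift the latch bar on the white returns box out of its keeper and swing it to the side, right clear of the flap, then push every small red and blue carton down through the sprung flap so that it lies inside the box, letting the flap swing shut. When all are in, swing the bar back, lift it over the keeper and let it drop fully into the notch; leave the kidney dish and the dark blue needle carton where they are.

Things in the scene. Friction and masses are not known exactly. Their poses are not given: they have to be found in the camera images.
- returns_box: White returns box with a grey lid, fixed: 164 mm deep (x), 144 mm wide (y), lid top 185 mm above the desk. Origin at the centre of its underside; x points from its windowed front to its back, y to its left side (seen from the front), z up. Inside it is a bare bin, 152 x 132 mm, floor 8 mm above the desk. The lid is 6 mm thick.
- mouth (a point): Centre of the rectangular mouth in the lid, level with the lid top, above the box's origin; axes as the box. The mouth is 96 mm in x (-48 to +48) by 110 mm in y (-55 to +55) and is filled by the sprung steel flap.
- post_foot (a point): Foot, on the lid top, of the steel post that the latch bar turns on, behind the mouth at box x = +68, y = 0 mm; post 10 mm thick (16 mm cap), 54 mm high above the lid; axes as the box.
- notch (a point): Middle of the keeper, on the lid top in front of the mouth at box x = -66, y = 0 mm; axes as the box. The keeper is two upright cheeks, each 8 mm in x, 6 mm in y, 20 mm high, with a 20 mm wide notch between them (y -10 to +10).
- flap (a joint): Flap, rad: 0 shut, flush with the lid; grows to 1.45 as it swings down into the box. Hinged along the mouth's y = -54.5 mm edge; panel 92 x 106 mm, 4 mm thick, free edge at y = +53. A spring (0.06 N m shut, 0.18 fully down: 1 to 4 N at the fingers) shuts it when nothing presses on it; a carton laid on it does not open it. Fingers 55 mm below the lid top open it about 1.1 rad.
- bar_swing (a joint): Turn of the steel latch bar about its post, rad: 0 (at the start) is straight forward across the mouth into the keeper notch (play about 0.03); grows to 1.75 as its knob end swings to the box's left (+y; clockwise seen from above). At 1.57 it points straight left, clear of the mouth. It stays where it is left.
- bar_lift (a joint): Height of the latch bar on its post, m: 0 fully down (its weight, 1.5 N, takes it there), 0.028 fully raised; it stays level. The bar is 14 mm wide, 10 mm thick; when down its underside is 6 mm above the lid, between the keeper's cheeks, and it must rise 14 mm to pass over them.
- knob (a point): Point on the axis of the black round knob on top of the free end of the latch bar, 152 mm from the post's axis: an upright cylinder 22 mm thick, from 19 mm below to 13 mm above this point. With the bar down this point is 35 mm above the lid top; with the bar latched it is at box x = -84, y = 0 mm. It moves with the bar.
- carton_1: Small red and blue carton, 26 x 70 x 16 mm (x, y, z), about 30 g, lying flat on the desk at the start. Origin at the centre of its underside, z up, y along its length. May be absent.
- carton_2: Small red and blue carton, 26 x 70 x 16 mm (x, y, z), about 30 g, lying flat on the desk at the start. Origin at the centre of its underside, z up, y along its length. May be absent.
- carton_3: Small red and blue carton, 26 x 70 x 16 mm (x, y, z), about 30 g, lying flat on the desk at the start. Origin at the centre of its underside, z up, y along its length. May be absent.
- carton_4: Small red and blue carton, 26 x 70 x 16 mm (x, y, z), about 30 g, lying flat on the desk at the start. Origin at the centre of its underside, z up, y along its length. May be absent.
- carton_5: Small red and blue carton, 26 x 70 x 16 mm (x, y, z), about 30 g, lying flat on the desk at the start. Origin at the centre of its underside, z up, y along its length. May be absent.
- carton_6: Small red and blue carton, 26 x 70 x 16 mm (x, y, z), about 30 g, lying flat on the desk at the start. Origin at the centre of its underside, z up, y along its length. May be absent.
- kidney_dish_1: White kidney dish, 106 x 230 x 44 mm, loose bystander. Origin at the centre of its underside.
- needle_box_closed: Dark blue closed carton, 66 x 118 x 46 mm, loose bystander. Origin at the centre of its underside.
Not all that is in view belongs to the job. Leave any orange look-alike of the carton_6 alone.

How it is judged:
On the way, in this order (a step that is already met when the one before it is completed fails the run):
1. the latch bar is out of its keeper and swung to the side, clear of the flap (at least 1.2 rad) (value of joint bar_swing above 1.2 rad), for 0.2 s.
2. every carton is inside the box and the flap is shut, with the bar still swung aside (x of carton_1 in the frame of returns_box between -0.08 and 0.08 m and y of carton_1 in the frame of returns_box between -0.07 and 0.07 m and z of carton_1 in the frame of returns_box between 0 and 0.13 m and x of carton_2 in the frame of returns_box between -0.08 and 0.08 m and y of carton_2 in the frame of returns_box between -0.07 and 0.07 m and z of carton_2 in the frame of returns_box between 0 and 0.13 m and x of carton_3 in the frame of returns_box between -0.08 and 0.08 m and y of carton_3 in the frame of returns_box between -0.07 and 0.07 m and z of carton_3 in the frame of returns_box between 0 and 0.13 m and x of carton_4 in the frame of returns_box between -0.08 and 0.08 m and y of carton_4 in the frame of returns_box between -0.07 and 0.07 m and z of carton_4 in the frame of returns_box between 0 and 0.13 m and x of carton_5 in the frame of returns_box between -0.08 and 0.08 m and y of carton_5 in the frame of returns_box between -0.07 and 0.07 m and z of carton_5 in the frame of returns_box between 0 and 0.13 m and x of carton_6 in the frame of returns_box between -0.08 and 0.08 m and y of carton_6 in the frame of returns_box between -0.07 and 0.07 m and z of carton_6 in the frame of returns_box between 0 and 0.13 m and value of joint flap below 0.06 rad and value of joint bar_swing above 0.5 rad), for 0.2 s.
3. the latch bar lies down in the keeper notch (value of joint bar_swing between -0.05 and 0.05 rad and value of joint bar_lift below 0.004 m), for 0.2 s.
At the end, for the whole second after the job is handed in: Every carton present lies at rest inside the box (its origin within the walls and less than 130 mm above the box's underside), the flap is shut (under 0.06 rad), and the latch bar is down in the keeper notch (within 0.05 rad of straight, less than 4 mm from fully down) (all of step 3 and x of carton_1 in the frame of returns_box between -0.08 and 0.08 m and y of carton_1 in the frame of returns_box between -0.07 and 0.07 m and z of carton_1 in the frame of returns_box between 0 and 0.13 m and x of carton_2 in the frame of returns_box between -0.08 and 0.08 m and y of carton_2 in the frame of returns_box between -0.07 and 0.07 m and z of carton_2 in the frame of returns_box between 0 and 0.13 m and x of carton_3 in the frame of returns_box between -0.08 and 0.08 m and y of carton_3 in the frame of returns_box between -0.07 and 0.07 m and z of carton_3 in the frame of returns_box between 0 and 0.13 m and x of carton_4 in the frame of returns_box between -0.08 and 0.08 m and y of carton_4 in the frame of returns_box between -0.07 and 0.07 m and z of carton_4 in the frame of returns_box between 0 and 0.13 m and x of carton_5 in the frame of returns_box between -0.08 and 0.08 m and y of carton_5 in the frame of returns_box between -0.07 and 0.07 m and z of carton_5 in the frame of returns_box between 0 and 0.13 m and x of carton_6 in the frame of returns_box between -0.08 and 0.08 m and y of carton_6 in the frame of returns_box between -0.07 and 0.07 m and z of carton_6 in the frame of returns_box between 0 and 0.13 m and value of joint flap below 0.06 rad and linear speed of each of carton_1, carton_2, carton_3, carton_4, carton_5, carton_6 below 0.03 m/s); the robot touches nothing.
It fails at once if the kidney dish is moved by more than 40 mm (distance of kidney_dish_1 from where it was at the start of the episode above 0.04 m).
It fails at once if the dark blue needle carton is moved by more than 40 mm (distance of needle_box_closed from where it was at the start of the episode above 0.04 m).
Of carton_1, carton_2, carton_3, carton_4, carton_5, carton_6 only 4 to 6 are there at a start; the rules pass over those that are not, and their reading is None.
At some moment in a run one of carton_1, carton_2, carton_3, carton_4, carton_5, carton_6 may be knocked a few centimetres aside while the robot is not near it.
Once in a run the grip may slacken for a moment while it holds something.
It also fails if it takes over 210 s, if anything falls off the work surface, if the arm or the gripper's body presses on something with over 40 N, if the wrist force passes 120 N, or if a joint passes its speed limit or range.

ROBOT

A 6-joint arm with a two-finger parallel gripper is mounted at the origin on a cart in front of the work surface, level with it; the furniture and walls round the work are solid. World frame = base frame: x ahead of the robot, y to its left, z up, the work surface at z = 0. Lengths are in m, angles in rad, forces in N, time in s.
With the tool pointing down it reaches from about 0.3 to 0.775 m from the base axis. Payload 14.6 kg.
Tool frame: the origin (TCP) lies at the very end of the fingers, on their centre line; the grasp point (between the pads) lies 19 mm behind it; z points along the fingers, y is the line along which they close (so a half turn about z gives the same grasp; the last joint's range is limited). The gripper opens to 94 mm and grips with 3 to 60 N. Pads are 16 mm wide; open, the fingers measure 119 mm over their backs; the gripper's body (75 mm by 177 mm) begins 78 mm behind the grasp point.
Start: joints at [-1.283, 0.3, 1.521, -0, 1.321, -0.067], TCP at [0.191, -0.516, 0.183] pointing down, gripper open.
Joint ranges: [-3.03, 3.03], [-0.79, 2.21], [0.23, 2.52], [-1.04, 4.18], [0, 3.07], [-2.55, 2.55]. Speed limits (rad/s): [2.22, 2.22, 2.57, 3.14, 3.14, 3.14].

INTERFACE

Orientations are given as [roll, pitch, yaw] about the fixed x, y, z axes, in that order (R = Rz(yaw) Ry(pitch) Rx(roll)).
In Python, from station import status, vision, order, silhouettes gives the robot as it stands. The module is installed in compiled form; this text tells all that it offers.
- The arm moves only by the shell command python3 -m pendant 'ROWS' [FORCE]. ROWS is JSON, one flat list of numbers, 7 for each row, row after row: the shift along the tool's x, y, z in units of 500 mm (1.0 is 500 mm), then the turn, a rotation vector about the tool's x, y, z in units of 90 degrees (1.0 is 90 degrees), then the opening, from -1 (shut) to 1 (fully open). A call has 1 to 12 rows; each row is the pose to reach, as a shift and turn from the pose commanded when the call began, along the tool's axes at that moment; what a row does not reach only later rows make up. A row lasts 1/10 s, in which the tool goes at most 50 mm and 8.59 degrees, less where a joint would pass 70% of its speed; a pose out of reach is approached as far as the arm can. A call with a number of a shift or a turn outside -1 to 1 is refused whole. A call with a gripper value outside its range is refused whole. The fingers move at their own pace and stop on an object; FORCE is the grip in N (left out, the last holds). Time passes only in rows, so rows that repeat a pose let the fingers close. It gives the time, the measured TCP pose, the force, the opening and the grip force at its end, in the units of the state.
- status.get_obs(): the state, without advancing time (a new reading comes with each control period).
- vision.camera(name): name is "scene" or "top"; returns a dict with "pixels" (384x512x3 uint8, red, green, blue), "K" (3x3 intrinsics, pixels), "R" (3x3) and "t" (3): a world point X has camera coordinates R X + t. Camera axes: x right, y down, z forward; pixel columns grow to the right and rows downward; lengths in m; the calibration is good to about 2 mm. A picture is of the moment at which its call begins. There is no depth.
- order.hand_in(): hands the job in; it is judged then, once.
Trained networks look in a picture, given as the dict that the camera call returned (one of the last four; its "shot" number tells which), for a name from the list of things; names that differ only in an ending like _2 or _b are one class to them, and where a whole thing is asked for, a point or a joint stands for the part that bears it (a point fixed in the world has none). Each returns a list of dicts, best first, with "score" (0 to 1); they miss things now and then, are a little off and sometimes report something else, mostly with a low value. They report only what shows in the picture. A call takes as long as a camera call. They do not tell look-alikes from the thing itself.
- silhouettes(target, picture): "region" (384x512 bool, what is visible of it) and "extent" ([left, top, right, bottom] in pixels, round what is visible of it).
The state is a dict: "time_s": time; "qpos": joint angles; "joint_vel": joint speeds; "tau": joint torques, N m; "ee_pos": TCP position; "eef_rot": TCP orientation; "force": force on the tool from outside, world axes, zero at the start; "moment": the same for the moment, N m; "grip_width": finger opening in m; "grip_force": force on a finger pad.
Only numpy, scipy, OpenCV 4.12 (cv2) and the standard library are available. Lean on these libraries where they do the work, as an engineer would, in place of code of your own. Each camera call takes 0.05 s, during which the arm holds its last target. There are 200 camera calls.

## Working session

There is one attempt and no reset: what is moved stays moved. The work goes in short steps, Python scripts to look and compute and a shell command to move; the robot and the scene stay as the last step left them, time stands still between calls to the robot, and variables do not carry over. Pictures are saved under pics/ and viewed, at most 14 in all, crops included, and the job is handed in when it is done.

```bash
mkdir -p pics
cat > h.py <<'E'
import numpy as np,cv2
from station import status,vision,order,silhouettes
def save(c,n,crop=None,s=1):
    im=c["pixels"][:,:,::-1]
    if crop: l,t,r,b=crop; im=im[t:b,l:r]
    cv2.imwrite("pics/"+n,cv2.resize(im,None,fx=s,fy=s,interpolation=cv2.INTER_CUBIC))
def ray(c,u,v,z):
    R,t,K=map(np.array,(c["R"],c["t"],c["K"]))
    d=R.T@np.linalg.inv(K)@np.array([u,v,1.]); o=-R.T@t
    return o+d*(z-o[2])/d[2]
def proj(c,X):
    p=np.array(c["K"])@(np.array(c["R"])@np.array(X)+np.array(c["t"])); return p[:2]/p[2]
E
python3 - <<'E'
from h import *
a=vision.camera("scene");b=vision.camera("top")
save(a,"s0.png",s=1.5);save(b,"t0.png",s=1.5)
for n in ["carton_1","returns_box","knob","kidney_dish_1","needle_box_closed"]:
  for nm,c in (("s",a),("t",b)):
    for d in silhouettes(n,c):
      m=d["region"].astype(np.uint8); cs,_=cv2.findContours(m,0,2)
      r=cv2.minAreaRect(max(cs,key=cv2.contourArea)) if cs else None
      print(n,nm,round(d["score"],2),[int(x) for x in d["extent"]],m.sum(),np.round(ray(b,*r[0],0.016),3) if nm=="t" else "",np.round(r[1]),round(r[2]))
print(b["K"],b["R"],b["t"]);print(status.get_obs())
E
```

```text
carton_1 s 0.9 [254, 300, 277, 327] 372  [13. 29.] 31
carton_1 s 0.86 [313, 312, 342, 329] 374  [30. 13.] 8
carton_1 s 0.74 [315, 267, 337, 292] 330  [13. 26.] 27
carton_1 s 0.71 [226, 277, 255, 296] 329  [12. 28.] 65
carton_1 s 0.66 [257, 256, 283, 279] 272  [26. 11.] 48
carton_1 s 0.61 [244, 231, 258, 253] 217  [11. 22.] 18
carton_1 s 0.52 [277, 289, 307, 310] 354  [13. 30.] 74
carton_1 t 0.8 [285, 214, 310, 228] 209 [ 0.566 -0.301  0.016] [23.  9.] 9
carton_1 t 0.78 [250, 200, 272, 225] 228 [ 0.591 -0.19   0.016] [24. 10.] 52
carton_1 t 0.76 [323, 248, 345, 272] 232 [ 0.451 -0.407  0.016] [25. 10.] 68
carton_1 t 0.74 [329, 185, 347, 210] 228 [ 0.645 -0.418  0.016] [24. 10.] 68
carton_1 t 0.72 [247, 256, 263, 282] 220 [ 0.429 -0.174  0.016] [24.  9.] 69
carton_1 t 0.71 [355, 217, 381, 237] 202 [ 0.549 -0.512  0.016] [ 9. 23.] 55
carton_1 t 0.62 [293, 246, 304, 267] 231 [ 0.465 -0.301  0.016] [10. 23.] 6
carton_1 t 0.56 [327, 221, 339, 242] 189 [ 0.539 -0.413  0.016] [ 9. 23.] 22
returns_box s 0.67 [142, 129, 211, 225] 2356  [84. 50.] 30
returns_box s 0.48 [155, 140, 195, 165] 468  
[... 925 characters left out ...]
029  0.64163224  1.02565231]
{'time_s': 0.6, 'qpos': array([-1.28260775e+00,  2.99947356e-01,  1.52103931e+00, -3.79899991e-05,
        1.32071488e+00, -6.65997273e-02]), 'joint_vel': array([-0.00103441, -0.00049385,  0.00017257, -0.00082508,  0.00104041,
       -0.00107497]), 'tau': array([-2.17825494e-03, -5.31485331e+01, -3.52829289e+01,  7.07904529e-02,
        2.13222991e-02,  9.86311086e-07]), 'ee_pos': array([ 0.19104301, -0.51571785,  0.18280295]), 'eef_rot': array([-3.14148155e+00,  2.94788484e-05,  3.54797707e-01]), 'force': array([ 0.46740813, -0.00143788,  0.11995754]), 'moment': array([ 0.0027884 , -0.01917096,  0.02249629]), 'grip_force': 0.0, 'grip_width': 0.09407666741069903}
```

View pics/s0.png

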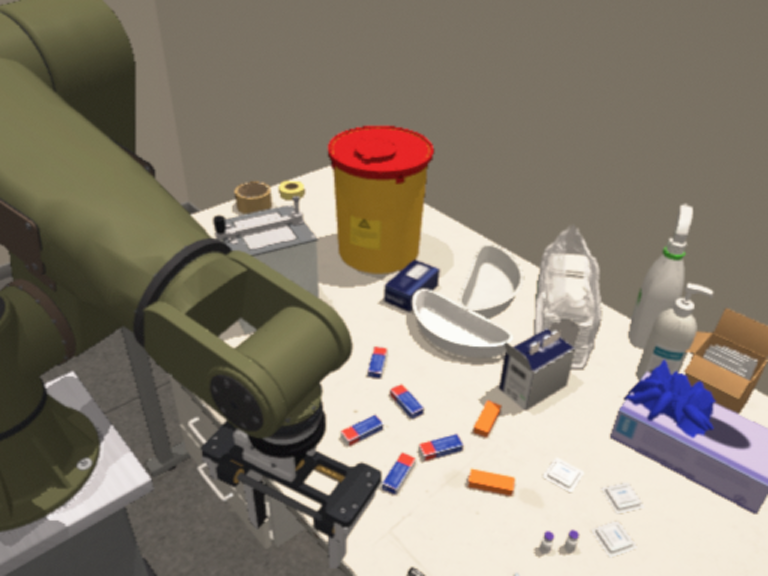

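View pics/t0.png

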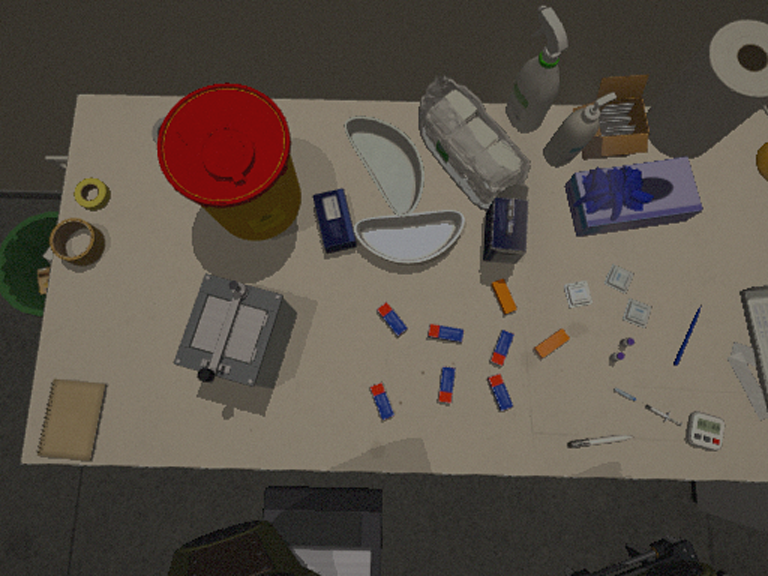

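The six red and blue cartons are at top-view pixels (1.5x picture) (392,320), (445,334), (502,347), (447,385), (382,401) and (500,392). The plain orange ones at (503,297) and (552,343) are look-alikes, since they have no blue. I'll confirm in a crop and measure the box.

```bash
cat >> h.py <<'E'
def cartons(b):
    out=[]
    for d in silhouettes("carton_1",b):
        m=d["region"]; px=b["pixels"][m].astype(float)
        if m.sum()<60: continue
        blue=np.mean(px[:,2]>px[:,0]+15)
        cs,_=cv2.findContours(m.astype(np.uint8),0,2); k=max(cs,key=cv2.contourArea)[:,0]
        w=np.array([ray(b,u,v,0.010)[:2]*1000 for u,v in k],np.float32)
        (x,y),_,_=r=cv2.minAreaRect(w); e=cv2.boxPoints(r); a,c=e[1]-e[0],e[2]-e[1]
        L=a if np.hypot(*a)>np.hypot(*c) else c
        g=[b_ for b_ in out if np.hypot(b_[0]-x/1e3,b_[1]-y/1e3)<.02]
        if g: continue
        out.append((x/1e3,y/1e3,np.arctan2(L[1],L[0])%np.pi,blue,d["score"],np.sort(r[1])))
    return out
def tomove(x,y,z,yaw=None):
    o=status.get_obs(); from scipy.spatial.transform import Rotation as Ro
    R=Ro.from_euler("xyz",o["eef_rot"]); T=Ro.from_euler("xyz",[np.pi,0,yaw if yaw is not None else o["eef_rot"][2]])
    s=R.inv().apply(np.array([x,y,z])-o["ee_pos"])/.5; w=(R.inv()*T).as_rotvec()/(np.pi/2)
    q6=np.arctan2(y,x)+np.pi/2-(yaw if yaw is not None else o["eef_rot"][2])
    return np.round(s,3),np.round(w,3),"q6~%.2f"%q6
E
python3 - <<'E'
from h import *
b=vision.camera("top")
for c in cartons(b): print(np.round(c[:5],3),np.round(c[5]))
k=ray(b,137.3,250,.233);p=ray(b,157.5,190.8,.239);print(k,p,p-k,np.hypot(*(p-k)[:2]))
im=b["pixels"][:,:,::-1]
A=cv2.resize(im[178:278,105:205],None,fx=4,fy=4,interpolation=cv2.INTER_CUBIC)
B=cv2.resize(im[178:288,240:390],None,fx=400/110,fy=400/110,interpolation=cv2.INTER_CUBIC)
o=np.hstack([A,B[:,:400]]);cv2.imwrite("pics/c0.png",o)
E
```

```text
[ 0.464 -0.302  3.014  0.614  0.8  ] [28. 70.]
[ 0.429 -0.174  0.41   0.7    0.79 ] [26. 69.]
[ 0.452 -0.408  0.375  0.657  0.79 ] [29. 71.]
[ 0.566 -0.301  1.451  0.681  0.65 ] [26. 69.]
[ 0.646 -0.418  0.357  0.     0.53 ] [25. 69.]
[ 0.54  -0.415  2.749  0.627  0.47 ] [28. 71.]
[ 0.552 -0.515  2.179  0.     0.45 ] [28. 74.]
[0.45964197 0.10707834 0.233     ] [0.60480697 0.06852639 0.239     ] [ 0.14516501 -0.03855195  0.006     ] 0.1501969765831674
```

View pics/c0.png

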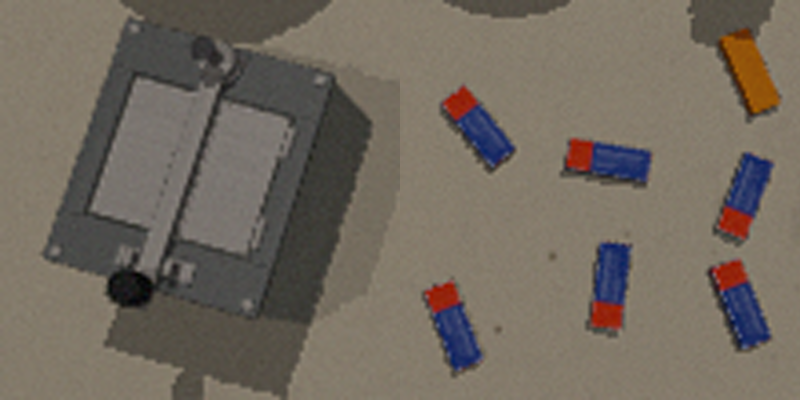

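The crop shows six red/blue cartons. The orange one is plain and will be left alone. The bar is in the keeper, with the knob at crop (130,288), post cap at (207,48) and lid corners at (133,18), (330,72), (257,318) and (45,262).

Run:
```python
from h import *
b=vision.camera("top")
P=np.array([ray(b,105+u/4,178+v/4,.185)[:2] for u,v in [(133,18),(330,72),(257,318),(45,262)]])
c=P.mean(0);d=(P[0]+P[1]-P[2]-P[3])/2;e=(P[0]+P[3]-P[1]-P[2])/2
yd=np.arctan2(d[1],d[0]);ye=np.arctan2(e[1],e[0])-np.pi/2
k=ray(b,137.4,249.7,.228)[:2];p=ray(b,105+207/4,178+48/4,.239)[:2];v=p-k
print(c,np.hypot(*d),np.hypot(*e),yd,ye,np.arctan2(v[1],v[0]),np.hypot(*v))
th=np.arctan2(v[1],v[0]);u=v/np.hypot(*v);m=(k+p)/2
print("knob",k,"post",p,"origin est from post/knob",m+u*(-.060+.068) if 0 else m+u*.008, th)
print(ray(b,*[145/1.5,130/1.5],.25), "bin lid left/low edge",ray(b,160/1.5,165/1.5,.28),ray(b,225/1.5,205/1.5,.28))
a=vision.camera("scene")
for n,c_ in (("s",a),("t",b)): print(n,[ (round(d['score'],2),d['extent']) for d in silhouettes("knob",c_)])
print("proj knob in scene",proj(a,[*k,.22]),proj(a,[*p,.239]))
```

```text
[0.54090342 0.08916239] 0.16423316289450243 0.13810610472824947 -0.2380728900940932 -0.23673562448502405 -0.25392323730791555 0.15101686596764144
knob [0.46060532 0.10847236] post [0.60677973 0.07053643] origin est from post/knob [0.541436   0.08749477] -0.25392323730791555
[0.87440757 0.24495339 0.25      ] bin lid left/low edge [0.79697083 0.19891591 0.28      ] [0.73018718 0.08622475 0.28      ]
s [(0.79, [142.7, 141.4, 202.1, 160.4])]
t [(0.6, [130.4, 188.6, 163.8, 259.0])]
proj knob in scene [146.70198334 148.67686578] [197.4541492  131.70614438]
```

```bash
cat >> h.py <<'E'
O=np.array([.541,.088]);BY=-.247
def bx(x,y):
    c,s=np.cos(BY),np.sin(BY); return O+np.array([c*x-s*y,s*x+c*y])
E
python3 - <<'E'
from h import *
print(tomove(*bx(-.084,0),.31,BY), bx(-.084,0))
E
```

```text
(array([ 0.937, -0.984, -0.254]), array([ 0.   , -0.   ,  0.383]), 'q6~2.05') [0.45954938 0.10853767]
```

```bash
python3 -m pendant '[0,0,-0.25,0,0,0,0.1, 0,0,-0.25,0,0,0,0.1, 0,0,-0.25,0,0,0,0.1, 0.47,-0.49,-0.254,0,0,0.2,0.1, 0.47,-0.49,-0.254,0,0,0.2,0.1, 0.47,-0.49,-0.254,0,0,0.2,0.1, 0.47,-0.49,-0.254,0,0,0.2,0.1, 0.47,-0.49,-0.254,0,0,0.2,0.1, 0.47,-0.49,-0.254,0,0,0.2,0.1]' 10
python3 -m pendant '[0.49,-0.44,0,0,0,0.183,0.1, 0.49,-0.44,0,0,0,0.183,0.1, 0.49,-0.44,0,0,0,0.183,0.1, 0.49,-0.44,0,0,0,0.183,0.1, 0.49,-0.44,0,0,0,0.183,0.1, 0.49,-0.44,0,0,0,0.183,0.1, 0.49,-0.44,0,0,0,0.183,0.1, 0.49,-0.44,0,0,0,0.183,0.1, 0.49,-0.44,0,0,0,0.183,0.1]'
python3 - <<'E'
from h import *
print(tomove(*bx(-.084,0),.31,BY),tomove(*bx(-.084,0),.207,BY))
a=vision.camera("scene");save(a,"s1.png",(90,60,290,210),4)
E
```

```text
time_s: 1.8
ee_pos: [0.3106, -0.2391, 0.3098]
eef_rot: [3.141, -0.001, 0.04]
force: [0.5, 0.8, 0.5]
grip_width: 0.0517
grip_force: 0.0
time_s: 2.7
ee_pos: [0.5464, -0.0107, 0.3089]
eef_rot: [3.141, 0.001, -0.245]
force: [-0.4, 0.0, 0.0]
grip_width: 0.0519
grip_force: 0.0
(array([-0.226, -0.189, -0.002]), array([0.   , 0.001, 0.001]), 'q6~2.05') (array([-0.226, -0.189,  0.204]), array([0.   , 0.001, 0.001]), 'q6~2.05')
```

View pics/s1.png

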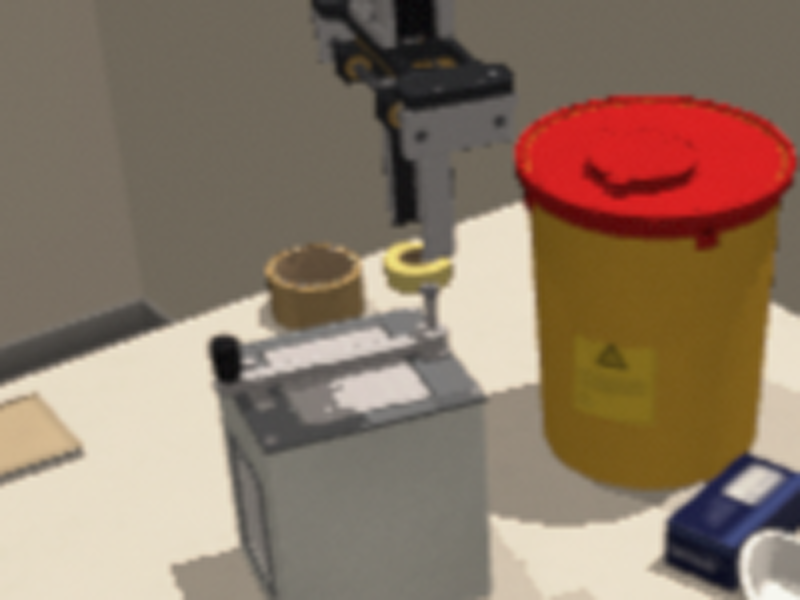

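The gripper hovers over the box, clear of the bin. The knob is at crop (228,357), as measured. I'll go over it, then down, and grip.

```bash
python3 -m pendant '[-0.226,-0.189,0,0,0,0,0.1, -0.226,-0.189,0,0,0,0,0.1, -0.226,-0.189,0,0,0,0,0.1, -0.226,-0.189,0,0,0,0,0.1, -0.226,-0.189,0.1,0,0,0,0.1, -0.226,-0.189,0.1,0,0,0,0.1, -0.226,-0.189,0.15,0,0,0,0.1, -0.226,-0.189,0.19,0,0,0,0.1, -0.226,-0.189,0.202,0,0,0,0.1, -0.226,-0.189,0.202,0,0,0,0.1]' 20
python3 -m pendant '[0,0,0,0,0,0,-1, 0,0,0,0,0,0,-1, 0,0,0,0,0,0,-1, 0,0,0,0,0,0,-1, 0,0,0,0,0,0,-1, 0,0,0,0,0,0,-1]' 20
```

```text
time_s: 3.75
ee_pos: [0.4601, 0.1073, 0.2096]
eef_rot: [-3.142, -0.0, -0.248]
force: [-0.2, 0.3, 0.2]
grip_width: 0.0519
grip_force: 0.0
time_s: 4.35
ee_pos: [0.4599, 0.108, 0.2088]
eef_rot: [-3.142, -0.0, -0.247]
force: [-0.3, 0.1, 1.1]
grip_width: 0.0071
grip_force: 0.7
```

Run:
```python
from h import *
a=vision.camera("scene");b=vision.camera("top")
im=np.hstack([cv2.resize(c["pixels"][t:t+90,l:l+60,::-1],(400,600),interpolation=cv2.INTER_CUBIC) for c,l,t in ((a,115,90),(b,110,180))])
cv2.imwrite("pics/k1.png",im);print(proj(a,status.get_obs()["ee_pos"]),status.get_obs()["grip_width"])
```

```text
[147.01886636 152.30298113] 0.001233436098362361
```

View pics/k1.png

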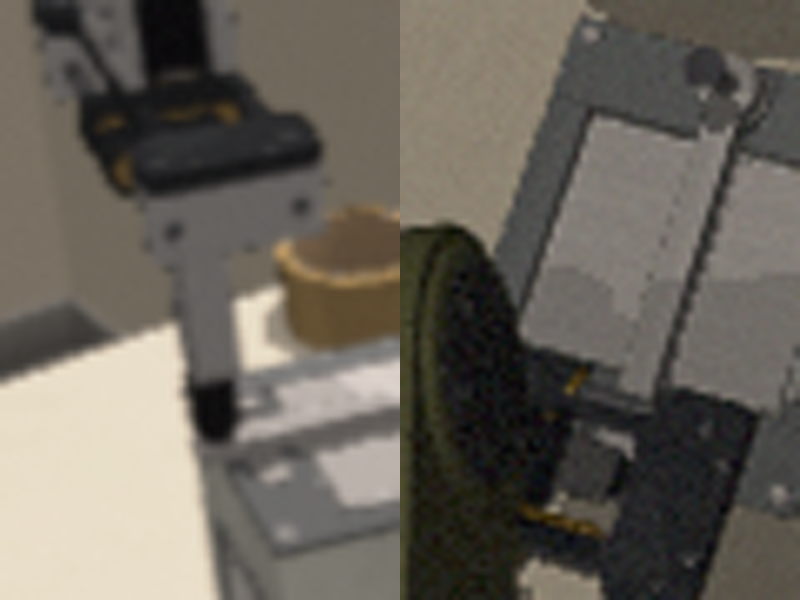

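The fingers closed to 1 mm, so they missed. The knob shows at crop (213,410), apparently below or beside the tips. I'll open, and look again.

```bash
python3 -m pendant '[0,0,0,0,0,0,0.1, 0,0,0,0,0,0,0.1, 0,0,0,0,0,0,0.1, 0,0,0,0,0,0,0.1, 0,0,0,0,0,0,0.1]' 20
python3 - <<'E'
from h import *
a=vision.camera("scene");b=vision.camera("top")
o=status.get_obs();print(o["grip_width"],o["ee_pos"],-np.array(a["R"]).T@a["t"],np.array(a["R"])[2])
im=cv2.resize(a["pixels"][90:165,110:210,::-1],(800,600),interpolation=cv2.INTER_CUBIC)
def dr(X,col):
    p=(proj(a,X)-[110,90])*8; cv2.circle(im,(int(p[0]),int(p[1])),4,col,-1)
dr(o["ee_pos"],(0,0,255))
for z in(.201,.233): dr([*bx(-.084,0),z],(0,255,0))
for y in(-.03,.03): dr([*(bx(-.084,0)+bx(0,y)-O),o["ee_pos"][2]],(255,0,0))
cv2.imwrite("pics/k2.png",im)
E
```

```text
time_s: 4.95
ee_pos: [0.4598, 0.108, 0.2086]
eef_rot: [3.141, 0.0, -0.247]
force: [0.7, -1.5, 0.0]
grip_width: 0.0379
grip_force: 0.4
0.04568940325025108 [0.45971747 0.10808229 0.20848952] [-0.04166749 -0.90873182  0.89302385] [ 0.5366864   0.59582341 -0.59746311]
```

View pics/k2.png

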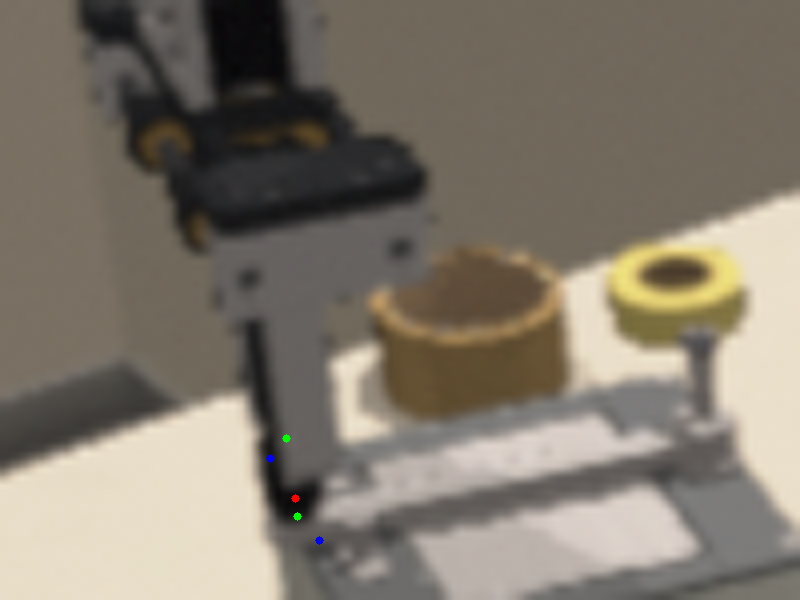

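```bash
python3 - <<'E'
from h import *
a=vision.camera("scene");o=status.get_obs()
y=-(bx(0,1)-O)
for off in (.026,.032,.038):
  print(off,"s1 tip",proj(a,[*(np.array([.5464,-.0107])+y*off),.3089]),"seen 199.2,123.7; now tip",proj(a,[*(o["ee_pos"][:2]+y*(off-.003)),o["ee_pos"][2]]),"seen",110+305/8,90+485/8)
for d in silhouettes("knob",a)[:2]: print(d["score"],d["extent"])
d=silhouettes("knob",a)[0];
E
python3 -m pendant '[0,0,-0.16,0,0,0,0.1, 0,0,-0.16,0,0,0,0.1, 0,0,-0.16,0,0,0,0.1, 0,0,-0.16,0,0,0,0.1]' 20
python3 - <<'E'
from h import *
a=vision.camera("scene");o=status.get_obs();print(o["ee_pos"],o["grip_width"])
im=cv2.resize(a["pixels"][75:165,110:230,::-1],(800,600),interpolation=cv2.INTER_CUBIC);f=800/120
def dr(X,col):
    p=(proj(a,X)-[110,75])*f; cv2.circle(im,(int(p[0]),int(p[1])),3,col,-1)
dr(o["ee_pos"],(0,0,255))
for z in(.201,.233): dr([*bx(-.084,0),z],(0,255,0))
y=bx(0,1)-O
for s in(-.03,.03): dr([*(o["ee_pos"][:2]+y*s),o["ee_pos"][2]],(255,0,0))
cv2.imwrite("pics/k3.png",im)
E
```

```text
0.026 s1 tip [198.67814249 131.66506895] seen 199.2,123.7; now tip [149.35641442 156.3619481 ] seen 148.125 150.625
0.032 s1 tip [199.52972758 132.71269946] seen 199.2,123.7; now tip [149.98371674 157.42111918] seen 148.125 150.625
0.038 s1 tip [200.38749046 133.76792995] seen 199.2,123.7; now tip [150.61525765 158.48744694] seen 148.125 150.625
0.79 [144.8, 143.3, 200.0, 159.8]
time_s: 5.6
ee_pos: [0.4598, 0.1081, 0.2883]
eef_rot: [-3.141, -0.0, -0.247]
force: [-0.6, -0.2, -0.2]
grip_width: 0.0517
grip_force: 0.0
[0.45949424 0.10802562 0.28760835] 0.0517913278209146
```

View pics/k3.png

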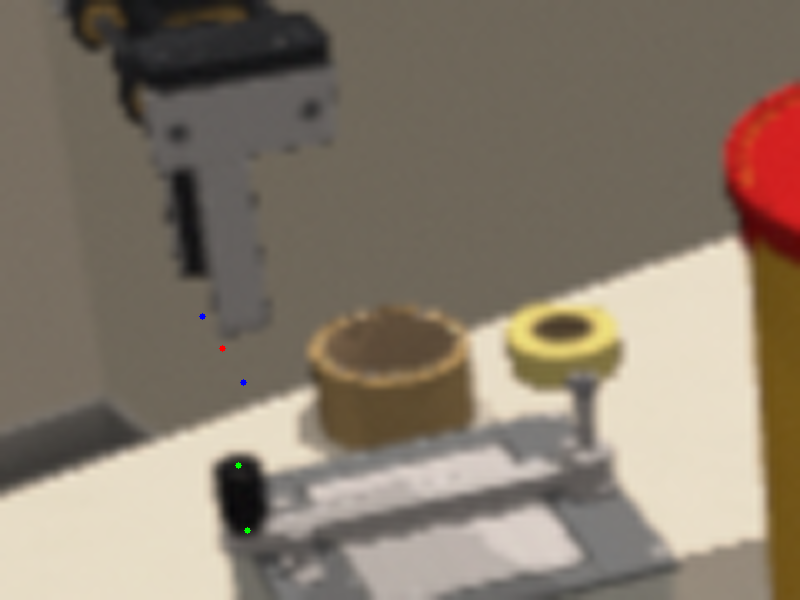

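Knob matches its predicted position (green dots at (238,465) and (247,530)). The real finger ends, at (242,332), sit about 25 mm above the reported TCP, so they closed above the knob. I'll go about 20 mm lower this time.

```bash
python3 -m pendant '[0,0,0.1,0,0,0,0.1, 0,0,0.15,0,0,0,0.1, 0,0,0.17,0,0,0,0.1, 0,0,0.185,0,0,0,0.1, 0,0,0.196,0,0,0,0.1, 0,0,0.196,0,0,0,0.1]' 15
python3 -m pendant '[0,0,0,0,0,0,-1, 0,0,0,0,0,0,-1, 0,0,0,0,0,0,-1, 0,0,0,0,0,0,-1, 0,0,0,0,0,0,-1, 0,0,0,0,0,0,-1, 0,0,0,0,0,0,-1]' 15
```

```text
time_s: 6.25
ee_pos: [0.4599, 0.1081, 0.1907]
eef_rot: [-3.142, -0.0, -0.247]
force: [-0.7, 0.4, -0.3]
grip_width: 0.0516
grip_force: 0.0
time_s: 6.95
ee_pos: [0.4601, 0.1089, 0.1911]
eef_rot: [-3.139, -0.001, -0.247]
force: [1.0, 7.7, 1.6]
grip_width: 0.0216
grip_force: 15.0
```

Knob gripped at 22 mm, so there is a tool-length offset of about 24 mm. Lift, then swing.

```bash
python3 -m pendant '[0,0,-0.01,0,0,0,-1, 0,0,-0.02,0,0,0,-1, 0,0,-0.03,0,0,0,-1, 0,0,-0.042,0,0,0,-1, 0,0,-0.042,0,0,0,-1]' 15
python3 -m pendant '[0.001,-0.02,0,0,0,0,-1, 0.003,-0.045,0,0,0,0,-1, 0.008,-0.068,0,0,0,0,-1, 0.014,-0.09,0,0,0,0,-1, 0.021,-0.111,0,0,0,0,-1, 0.03,-0.132,0,0,0,0,-1, 0.041,-0.152,0,0,0,0,-1, 0.053,-0.172,0,0,0,0,-1, 0.053,-0.172,0,0,0,0,-1]'
```

```text
time_s: 7.45
ee_pos: [0.46, 0.108, 0.2124]
eef_rot: [-3.141, -0.001, -0.247]
force: [1.4, -0.7, -1.3]
grip_width: 0.0215
grip_force: 15.0
time_s: 8.35
ee_pos: [0.5074, 0.1859, 0.2114]
eef_rot: [-3.141, -0.0, -0.246]
force: [0.0, 0.2, -1.4]
grip_width: 0.0217
grip_force: 1.5
```

```bash
python3 -m pendant '[0,0,0,0,0,0,-1, 0,0,0,0,0,0,-1, 0,0,0,0,0,0,-1]' 15
python3 -m pendant '[0.014,-0.019,0,0,0,0,-1, 0.029,-0.036,0,0,0,0,-1, 0.045,-0.052,0,0,0,0,-1, 0.062,-0.066,0,0,0,0,-1, 0.081,-0.08,0,0,0,0,-1, 0.1,-0.092,0,0,0,0,-1, 0.12,-0.103,0,0,0,0,-1, 0.141,-0.112,0,0,0,0,-1, 0.163,-0.119,0,0,0,0,-1, 0.184,-0.125,0,0,0,0,-1, 0.207,-0.129,0,0,0,0,-1, 0.229,-0.131,0,0,0,0,-1]'
python3 -m pendant '[0,0,0.02,0,0,0,-1, 0,0,0.042,0,0,0,-1, 0,0,0.042,0,0,0,-1, 0,0,0.042,0,0,0,0.1, 0,0,0.042,0,0,0,0.1, 0,0,0.042,0,0,0,0.1, 0,0,0.042,0,0,0,0.1, 0,0,0.042,0,0,0,0.1]'
python3 - <<'E'
from h import *
b=vision.camera("top")
for c in cartons(b): print(np.round(c[:5],3),np.round(c[5]))
print(bx(.068-.152*np.cos(1.5),.152*np.sin(1.5)))
E
```

```text
time_s: 8.65
ee_pos: [0.5064, 0.1848, 0.2118]
eef_rot: [-3.141, -0.0, -0.247]
force: [1.1, 1.2, -2.1]
grip_width: 0.0216
grip_force: 15.0
time_s: 9.85
ee_pos: [0.6338, 0.2224, 0.212]
eef_rot: [-3.138, -0.0, -0.246]
force: [1.9, 14.6, -1.1]
grip_width: 0.0185
grip_force: 12.9
time_s: 10.65
ee_pos: [0.6336, 0.2202, 0.1906]
eef_rot: [3.141, -0.0, -0.247]
force: [-0.3, -0.4, 0.8]
grip_width: 0.0514
grip_force: 0.0
[ 0.54  -0.413  2.802  0.548  0.68 ] [31. 73.]
[ 0.452 -0.408  0.37   0.645  0.63 ] [30. 70.]
[ 0.552 -0.514  2.165  0.     0.62 ] [26. 75.]
[ 0.646 -0.42   0.441  0.     0.6  ] [31. 73.]
[ 0.594 -0.191  0.714  0.67   0.57 ] [28. 71.]
[ 0.464 -0.301  3.028  0.626  0.51 ] [29. 69.]
[ 0.567 -0.301  1.429  0.594  0.5  ] [31. 70.]
[ 0.43  -0.173  0.351  0.685  0.47 ] [23. 66.]
[0.6335808  0.22102074]
```

```bash
python3 -m pendant '[0,0,-0.1,0,0,0,0.1, 0,0,-0.2,0,0,0,0.1, 0,0,-0.2,0,0,0,0.1, 0,0,-0.2,0,0,0,0.1]'
python3 - <<'E'
from h import *
print(tomove(.43,-.173,.20,.38))
E
```

```text
time_s: 11.15
ee_pos: [0.6338, 0.2205, 0.2916]
eef_rot: [-3.141, -0.002, -0.247]
force: [-0.4, -0.5, -1.0]
grip_width: 0.0514
grip_force: 0.0
(array([-0.203,  0.863,  0.182]), array([-0.   , -0.001, -0.399]), 'q6~0.81')
```

```bash
python3 -m pendant '[-0.203,0.863,0,0,0,-0.4,0.1, -0.203,0.863,0,0,0,-0.4,0.1, -0.203,0.863,0,0,0,-0.4,0.1, -0.203,0.863,0,0,0,-0.4,0.1, -0.203,0.863,0,0,0,-0.4,0.1, -0.203,0.863,0.1,0,0,-0.4,0.1, -0.203,0.863,0.18,0,0,-0.4,0.1, -0.203,0.863,0.18,0,0,-0.4,0.1, -0.203,0.863,0.18,0,0,-0.4,0.1, -0.203,0.863,0.18,0,0,-0.4,0.1, -0.203,0.863,0.18,0,0,-0.4,0.1]'
python3 - <<'E'
from h import *
a=vision.camera("scene");b=vision.camera("top");o=status.get_obs()
print(o["ee_pos"],tomove(.43,-.173,.0,.38))
im=np.hstack([cv2.resize(c["pixels"][t:t+hh,l:l+w,::-1],(400,400),interpolation=cv2.INTER_CUBIC) for c,l,t,w,hh in ((a,130,120,150,150),(b,95,170,110,110))])
cv2.imwrite("pics/k4.png",im)
print((proj(a,o["ee_pos"])-[130,120])*400/150)
E
```

```text
time_s: 12.25
ee_pos: [0.4279, -0.1741, 0.1985]
eef_rot: [-3.139, 0.003, 0.379]
force: [-0.7, -0.4, 0.3]
grip_width: 0.0515
grip_force: 0.0
[ 0.42960535 -0.17276882  0.20027118] (array([0.001, 0.001, 0.401]), array([-0.001,  0.   ,  0.001]), 'q6~0.81')
[177.25887553 232.96723935]
```

View pics/k4.png

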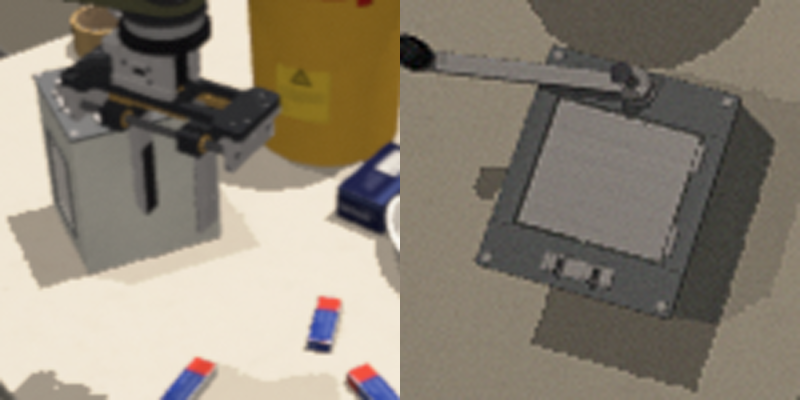

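Bar is swung clear (knob at crop (413,52)) and the mouth is open to the tool. Down on the first carton.

```bash
python3 -m pendant '[0.001,0.001,0.1,0,0,0,0.1, 0.001,0.001,0.2,0,0,0,0.1, 0.001,0.001,0.3,0,0,0,0.1, 0.001,0.001,0.35,0,0,0,0.1, 0.001,0.001,0.4,0,0,0,0.1, 0.001,0.001,0.42,0,0,0,0.1, 0.001,0.001,0.435,0,0,0,0.1, 0.001,0.001,0.435,0,0,0,0.1]'
python3 -m pendant '[0,0,0,0,0,0,-1, 0,0,0,0,0,0,-1, 0,0,0,0,0,0,-1, 0,0,0,0,0,0,-1, 0,0,0,0,0,0,-1, 0,0,0,0,0,0,-1]' 25
python3 -m pendant '[0,0,-0.05,0,0,0,-1, 0,0,-0.15,0,0,0,-1, 0,0,-0.25,0,0,0,-1, 0,0,-0.35,0,0,0,-1, 0,0,-0.45,0,0,0,-1, 0,0,-0.55,0,0,0,-1, 0,0,-0.65,0,0,0,-1, 0,0,-0.65,0,0,0,-1, 0,0,-0.65,0,0,0,-1]'
python3 - <<'E'
from h import *
print(tomove(*bx(-.004,.006),.300,BY))
E
```

```text
time_s: 13.15
ee_pos: [0.4306, -0.173, -0.0168]
eef_rot: [-3.141, 0.0, 0.382]
force: [-0.3, 0.4, -0.3]
grip_width: 0.0518
grip_force: 0.0
time_s: 13.75
ee_pos: [0.4306, -0.1736, -0.0164]
eef_rot: [3.141, -0.001, 0.381]
force: [-1.4, 0.6, 6.4]
grip_width: 0.0258
grip_force: 25.0
time_s: 14.65
ee_pos: [0.4304, -0.1735, 0.3084]
eef_rot: [3.141, -0.001, 0.381]
force: [0.9, 0.2, -1.1]
grip_width: 0.0258
grip_force: 25.0
(array([ 0.401, -0.417,  0.017]), array([ 0.   , -0.001,  0.4  ]), 'q6~1.99')
```

Carton held (26 mm). Over the mouth.

```bash
python3 -m pendant '[0.401,-0.417,0,0,0,0.4,-1, 0.401,-0.417,0,0,0,0.4,-1, 0.401,-0.417,0,0,0,0.4,-1, 0.401,-0.417,0,0,0,0.4,-1, 0.401,-0.417,0,0,0,0.4,-1, 0.401,-0.417,0,0,0,0.4,-1, 0.401,-0.417,0,0,0,0.4,-1, 0.401,-0.417,0,0,0,0.4,-1, 0.401,-0.417,0,0,0,0.4,-1]'
python3 - <<'E'
from h import *
print(tomove(*bx(-.004,.006),.101,BY))
E
```

```text
time_s: 15.55
ee_pos: [0.5384, 0.094, 0.307]
eef_rot: [3.141, 0.002, -0.247]
force: [0.2, 0.2, -0.5]
grip_width: 0.026
grip_force: 25.0
(array([ 0.001, -0.002,  0.412]), array([0.001, 0.001, 0.   ]), 'q6~1.99')
```

```bash
python3 -m pendant '[0,0,0.08,0,0,0,-1, 0,0,0.15,0,0,0,-1, 0,0,0.2,0,0,0,-1, 0,0,0.25,0,0,0,-1, 0,0,0.3,0,0,0,-1, 0,0,0.34,0,0,0,-1, 0,0,0.38,0,0,0,-1, 0,0,0.412,0,0,0,-1, 0,0,0.412,0,0,0,-1]'
python3 -m pendant '[0,0,0,0,0,0,0, 0,0,0,0,0,0,0, 0,0,0,0,0,0,0, 0,0,0,0,0,0,0, 0,0,0,0,0,0,0, 0,0,0,0,0,0,0, 0,0,0,0,0,0,0]'
python3 -m pendant '[0,0,-0.04,0,0,0,0, 0,0,-0.08,0,0,0,0, 0,0,-0.14,0,0,0,0, 0,0,-0.2,0,0,0,0, 0,0,-0.3,0,0,0,0, 0,0,-0.4,0,0,0,0, 0,0,-0.4,0,0,0,0, 0,0,-0.4,0,0,0,0]'
python3 - <<'E'
from h import *
b=vision.camera("top")
for c in cartons(b): print(np.round(c[:5],3),np.round(c[5]))
print(tomove(.464,-.302,.05,-.12))
E
```

```text
time_s: 16.45
ee_pos: [0.5376, 0.0932, 0.1005]
eef_rot: [3.141, 0.003, -0.249]
force: [0.2, 2.6, -1.0]
grip_width: 0.0258
grip_force: 27.6
time_s: 17.15
ee_pos: [0.539, 0.0947, 0.1024]
eef_rot: [-3.142, -0.001, -0.247]
force: [1.6, 2.7, 3.1]
grip_width: 0.0471
grip_force: 1.3
time_s: 17.95
ee_pos: [0.5388, 0.0945, 0.3025]
eef_rot: [3.142, -0.001, -0.247]
force: [0.0, -0.6, -0.5]
grip_width: 0.047
grip_force: 0.0
[ 0.567 -0.301  1.429  0.603  0.75 ] [28. 72.]
[ 0.593 -0.191  0.694  0.611  0.74 ] [30. 72.]
[ 0.452 -0.408  0.353  0.641  0.66 ] [29. 69.]
[ 0.551 -0.515  2.193  0.     0.62 ] [28. 76.]
[ 0.645 -0.42   0.403  0.     0.6  ] [30. 70.]
[ 0.539 -0.414  2.749  0.6    0.51 ] [28. 73.]
[ 0.463 -0.302  3.139  0.557  0.48 ] [33. 68.]
(array([0.051, 0.805, 0.502]), array([ 0.001,  0.002, -0.081]), 'q6~1.11')
```

```bash
python3 -m pendant '[0.051,0.805,0,0,0,-0.085,0.1, 0.051,0.805,0,0,0,-0.085,0.1, 0.051,0.805,0,0,0,-0.085,0.1, 0.051,0.805,0,0,0,-0.085,0.1, 0.051,0.805,0.1,0,0,-0.085,0.1, 0.051,0.805,0.2,0,0,-0.085,0.1, 0.051,0.805,0.3,0,0,-0.085,0.1, 0.051,0.805,0.4,0,0,-0.085,0.1, 0.051,0.805,0.5,0,0,-0.085,0.1, 0.051,0.805,0.5,0,0,-0.085,0.1, 0.051,0.805,0.5,0,0,-0.085,0.1, 0.051,0.805,0.5,0,0,-0.085,0.1]'
python3 - <<'E'
from h import *
print(tomove(.464,-.302,-.018,-.11))
b=vision.camera("top");save(b,"b1.png",(95,170,205,280),4)
E
```

```text
time_s: 19.25
ee_pos: [0.4614, -0.3007, 0.0457]
eef_rot: [-3.136, 0.01, -0.115]
force: [-0.8, 0.3, 0.5]
grip_width: 0.0519
grip_force: 0.0
(array([0.007, 0.003, 0.127]), array([-0.004,  0.006, -0.003]), 'q6~1.10')
```

View pics/b1.png

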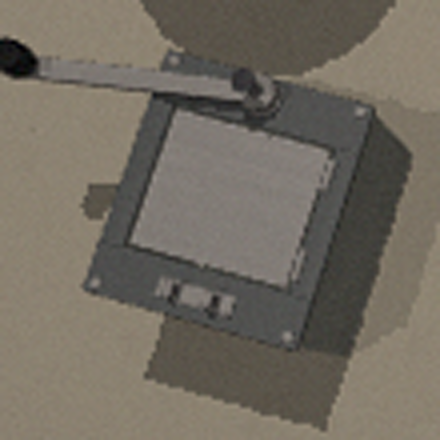

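The flap is shut and the lid is bare, so the first carton is inside. The second is next.

```bash
python3 -m pendant '[0.002,0.001,0.05,0,0,0,0.1, 0.002,0.001,0.1,0,0,0,0.1, 0.002,0.001,0.125,0,0,0,0.1, 0.002,0.001,0.136,0,0,0,0.1, 0.002,0.001,0.136,0,0,0,0.1]'
python3 -m pendant '[0,0,0,0,0,0,-1, 0,0,0,0,0,0,-1, 0,0,0,0,0,0,-1, 0,0,0,0,0,0,-1, 0,0,0,0,0,0,-1, 0,0,0,0,0,0,-1]' 25
python3 -m pendant '[0,0,-0.05,0,0,0,-1, 0,0,-0.15,0,0,0,-1, 0,0,-0.25,0,0,0,-1, 0,0,-0.35,0,0,0,-1, 0,0,-0.45,0,0,0,-1, 0,0,-0.55,0,0,0,-1, 0,0,-0.65,0,0,0,-1, 0,0,-0.65,0,0,0,-1, 0,0,-0.65,0,0,0,-1]'
python3 - <<'E'
from h import *
print(tomove(*bx(-.004,.006),.300,BY))
E
```

```text
time_s: 19.8
ee_pos: [0.4666, -0.3023, -0.0151]
eef_rot: [3.141, -0.001, -0.113]
force: [-0.7, 1.2, -0.0]
grip_width: 0.0517
grip_force: 0.0
time_s: 20.4
ee_pos: [0.4663, -0.3025, -0.0154]
eef_rot: [3.141, -0.001, -0.113]
force: [-1.4, 0.6, 5.7]
grip_width: 0.0255
grip_force: 25.0
time_s: 21.3
ee_pos: [0.4662, -0.3025, 0.3095]
eef_rot: [3.141, -0.001, -0.113]
force: [0.5, -0.9, -1.2]
grip_width: 0.0256
grip_force: 25.0
(array([ 0.054, -0.806,  0.018]), array([ 0.   , -0.001,  0.085]), 'q6~1.99')
```

```bash
python3 -m pendant '[0.054,-0.806,0,0,0,0.085,-1, 0.054,-0.806,0,0,0,0.085,-1, 0.054,-0.806,0,0,0,0.085,-1, 0.054,-0.806,0,0,0,0.085,-1, 0.054,-0.806,0,0,0,0.085,-1, 0.054,-0.806,0,0,0,0.085,-1, 0.054,-0.806,0,0,0,0.085,-1, 0.054,-0.806,0,0,0,0.085,-1, 0.054,-0.806,0,0,0,0.085,-1, 0.054,-0.806,0,0,0,0.085,-1, 0.054,-0.806,0,0,0,0.085,-1]'
python3 -m pendant '[0,0,0.08,0,0,0,-1, 0,0,0.15,0,0,0,-1, 0,0,0.2,0,0,0,-1, 0,0,0.25,0,0,0,-1, 0,0,0.3,0,0,0,-1, 0,0,0.34,0,0,0,-1, 0,0,0.38,0,0,0,-1, 0,0,0.415,0,0,0,-1, 0,0,0.415,0,0,0,-1]'
python3 -m pendant '[0,0,0,0,0,0,0, 0,0,0,0,0,0,0, 0,0,0,0,0,0,0, 0,0,0,0,0,0,0, 0,0,0,0,0,0,0, 0,0,0,0,0,0,0, 0,0,0,0,0,0,0]'
python3 -m pendant '[0,0,-0.04,0,0,0,0, 0,0,-0.08,0,0,0,0, 0,0,-0.14,0,0,0,0, 0,0,-0.2,0,0,0,0, 0,0,-0.3,0,0,0,0, 0,0,-0.4,0,0,0,0, 0,0,-0.4,0,0,0,0, 0,0,-0.4,0,0,0,0]'
python3 - <<'E'
from h import *
b=vision.camera("top")
for c in cartons(b): print(np.round(c[:5],3),np.round(c[5]))
print(tomove(.452,-.408,.05,.365))
E
```

```text
time_s: 22.4
ee_pos: [0.5382, 0.094, 0.3081]
eef_rot: [3.141, 0.002, -0.248]
force: [-0.4, -0.1, -0.7]
grip_width: 0.0253
grip_force: 25.0
time_s: 23.3
ee_pos: [0.5374, 0.0936, 0.0996]
eef_rot: [3.141, 0.003, -0.249]
force: [-0.1, 3.0, -0.9]
grip_width: 0.0256
grip_force: 27.5
time_s: 24.0
ee_pos: [0.5387, 0.0949, 0.1019]
eef_rot: [-3.142, -0.001, -0.247]
force: [2.0, 1.4, 2.7]
grip_width: 0.0469
grip_force: 1.3
time_s: 24.8
ee_pos: [0.5385, 0.0947, 0.302]
eef_rot: [3.141, -0.001, -0.247]
force: [0.8, -0.6, -0.8]
grip_width: 0.0471
grip_force: 0.0
[ 0.593 -0.191  0.694  0.689  0.74 ] [27. 71.]
[ 0.539 -0.414  2.766  0.648  0.69 ] [26. 69.]
[ 0.551 -0.515  2.218  0.     0.61 ] [31. 76.]
[ 0.646 -0.42   0.37   0.     0.55 ] [31. 73.]
[ 0.452 -0.407  0.337  0.677  0.5  ] [26. 67.]
[ 0.566 -0.301  1.483  0.592  0.49 ] [30. 73.]
(array([0.08 , 1.017, 0.501]), array([ 0.   ,  0.002, -0.39 ]), 'q6~0.47')
```

```bash
python3 -m pendant '[0.08,1.0,0,0,0,-0.385,0.1, 0.08,1.0,0,0,0,-0.385,0.1, 0.08,1.0,0,0,0,-0.385,0.1, 0.08,1.0,0,0,0,-0.385,0.1, 0.08,1.0,0.1,0,0,-0.385,0.1, 0.08,1.0,0.2,0,0,-0.385,0.1, 0.08,1.0,0.3,0,0,-0.385,0.1, 0.08,1.0,0.4,0,0,-0.385,0.1, 0.08,1.0,0.45,0,0,-0.385,0.1, 0.08,1.0,0.45,0,0,-0.385,0.1, 0.08,1.0,0.45,0,0,-0.385,0.1, 0.08,1.0,0.45,0,0,-0.385,0.1]'
python3 -m pendant '[0,0,0,0,0,0,0.1, 0,0,0,0,0,0,0.1, 0,0,0,0,0,0,0.1]'
python3 - <<'E'
from h import *
b=vision.camera("top")
for c in cartons(b): print(np.round(c[:5],3),np.round(c[5]))
print(status.get_obs()["ee_pos"],tomove(.452,-.407,-.018,.36))
E
```

```text
time_s: 26.1
ee_pos: [0.4542, -0.398, 0.0759]
eef_rot: [-3.139, 0.001, 0.358]
force: [-0.0, 0.2, 0.5]
grip_width: 0.0517
grip_force: 0.0
time_s: 26.4
ee_pos: [0.4559, -0.3968, 0.0796]
eef_rot: [3.141, -0.0, 0.359]
force: [0.0, -0.3, -0.3]
grip_width: 0.0518
grip_force: 0.0
[ 0.54  -0.415  2.704  0.713  0.76 ] [24. 68.]
[ 0.566 -0.301  1.451  0.616  0.68 ] [31. 69.]
[ 0.591 -0.191  0.734  0.667  0.56 ] [29. 70.]
[ 0.645 -0.419  0.371  0.     0.51 ] [32. 72.]
[ 0.561 -0.527  2.215  0.     0.42 ] [28. 46.]
[ 0.4562472  -0.39680717  0.08019874] (array([-0.015,  0.016,  0.196]), array([ 0.001, -0.   , -0.001]), 'q6~0.48')
```

```bash
python3 -m pendant '[-0.015,0.016,0.05,0,0,0,0.1, -0.015,0.016,0.1,0,0,0,0.1, -0.015,0.016,0.15,0,0,0,0.1, -0.015,0.016,0.18,0,0,0,0.1, -0.015,0.016,0.195,0,0,0,0.1, -0.015,0.016,0.195,0,0,0,0.1]'
python3 -m pendant '[0,0,0,0,0,0,-1, 0,0,0,0,0,0,-1, 0,0,0,0,0,0,-1, 0,0,0,0,0,0,-1, 0,0,0,0,0,0,-1, 0,0,0,0,0,0,-1]' 25
python3 -m pendant '[0,0,-0.05,0,0,0,-1, 0,0,-0.15,0,0,0,-1, 0,0,-0.25,0,0,0,-1, 0,0,-0.35,0,0,0,-1, 0,0,-0.45,0,0,0,-1, 0,0,-0.55,0,0,0,-1, 0,0,-0.65,0,0,0,-1, 0,0,-0.65,0,0,0,-1, 0,0,-0.65,0,0,0,-1]'
python3 - <<'E'
from h import *
print(tomove(*bx(-.004,.006),.306,BY))
E
```

```text
time_s: 27.1
ee_pos: [0.4515, -0.4072, -0.0186]
eef_rot: [-3.141, 0.0, 0.358]
force: [-0.7, 1.0, -0.0]
grip_width: 0.0519
grip_force: 0.0
time_s: 27.7
ee_pos: [0.4515, -0.4077, -0.0179]
eef_rot: [3.141, -0.0, 0.358]
force: [-0.6, 1.4, 6.0]
grip_width: 0.0255
grip_force: 25.0
time_s: 28.6
ee_pos: [0.4514, -0.4076, 0.3068]
eef_rot: [3.14, -0.001, 0.358]
force: [-0.3, -0.1, -1.3]
grip_width: 0.026
grip_force: 25.0
(array([ 0.515, -0.88 ,  0.001]), array([ 0.001, -0.001,  0.385]), 'q6~1.99')
```

```bash
python3 -m pendant '[0.515,-0.88,0,0,0,0.385,-1, 0.515,-0.88,0,0,0,0.385,-1, 0.515,-0.88,0,0,0,0.385,-1, 0.515,-0.88,0,0,0,0.385,-1, 0.515,-0.88,0,0,0,0.385,-1, 0.515,-0.88,0,0,0,0.385,-1, 0.515,-0.88,0,0,0,0.385,-1, 0.515,-0.88,0,0,0,0.385,-1, 0.515,-0.88,0,0,0,0.385,-1, 0.515,-0.88,0,0,0,0.385,-1, 0.515,-0.88,0,0,0,0.385,-1, 0.515,-0.88,0,0,0,0.385,-1]'
python3 -m pendant '[0,0,0,0,0,0,-1, 0,0,0.08,0,0,0,-1, 0,0,0.15,0,0,0,-1, 0,0,0.2,0,0,0,-1, 0,0,0.25,0,0,0,-1, 0,0,0.3,0,0,0,-1, 0,0,0.34,0,0,0,-1, 0,0,0.38,0,0,0,-1, 0,0,0.412,0,0,0,-1, 0,0,0.412,0,0,0,-1]'
python3 -m pendant '[0,0,0,0,0,0,0, 0,0,0,0,0,0,0, 0,0,0,0,0,0,0, 0,0,0,0,0,0,0, 0,0,0,0,0,0,0, 0,0,0,0,0,0,0, 0,0,0,0,0,0,0]'
python3 -m pendant '[0,0,-0.04,0,0,0,0, 0,0,-0.08,0,0,0,0, 0,0,-0.14,0,0,0,0, 0,0,-0.2,0,0,0,0, 0,0,-0.3,0,0,0,0, 0,0,-0.4,0,0,0,0, 0,0,-0.4,0,0,0,0, 0,0,-0.4,0,0,0,0]'
python3 - <<'E'
from h import *
b=vision.camera("top")
for c in cartons(b): print(np.round(c[:5],3),np.round(c[5]))
print(tomove(.54,-.414,.05,-.385))
E
```

```text
time_s: 29.8
ee_pos: [0.5379, 0.097, 0.3042]
eef_rot: [3.141, 0.003, -0.244]
force: [-1.0, -0.5, 0.3]
grip_width: 0.0256
grip_force: 25.0
time_s: 30.8
ee_pos: [0.5372, 0.0935, 0.0984]
eef_rot: [3.141, 0.003, -0.249]
force: [0.5, 2.8, -0.8]
grip_width: 0.0259
grip_force: 27.5
time_s: 31.5
ee_pos: [0.5386, 0.0947, 0.1007]
eef_rot: [-3.142, -0.001, -0.247]
force: [1.9, 0.9, 2.3]
grip_width: 0.0468
grip_force: 1.3
time_s: 32.3
ee_pos: [0.5383, 0.0946, 0.3009]
eef_rot: [3.142, -0.001, -0.247]
force: [-0.1, -0.1, -0.9]
grip_width: 0.047
grip_force: 0.0
[ 0.647 -0.419  0.37   0.     0.77 ] [31. 72.]
[ 0.567 -0.3    1.429  0.609  0.72 ] [28. 71.]
[ 0.55  -0.514  2.193  0.     0.72 ] [27. 77.]
[ 0.593 -0.19   0.742  0.598  0.7  ] [31. 73.]
[ 0.539 -0.414  2.771  0.614  0.68 ] [28. 71.]
(array([0.254, 0.985, 0.498]), array([0.001, 0.001, 0.088]), 'q6~1.30')
```

```bash
python3 -m pendant '[0.254,0.985,0,0,0,0.088,0.1, 0.254,0.985,0,0,0,0.088,0.1, 0.254,0.985,0,0,0,0.088,0.1, 0.254,0.985,0,0,0,0.088,0.1, 0.254,0.985,0.1,0,0,0.088,0.1, 0.254,0.985,0.2,0,0,0.088,0.1, 0.254,0.985,0.3,0,0,0.088,0.1, 0.254,0.985,0.4,0,0,0.088,0.1, 0.254,0.985,0.45,0,0,0.088,0.1, 0.254,0.985,0.45,0,0,0.088,0.1, 0.254,0.985,0.45,0,0,0.088,0.1, 0.254,0.985,0.45,0,0,0.088,0.1]'
python3 -m pendant '[0,0,0,0,0,0,0.1, 0,0,0,0,0,0,0.1, 0,0,0,0,0,0,0.1]'
python3 - <<'E'
from h import *
print(status.get_obs()["ee_pos"],tomove(.54,-.414,-.018,-.385))
E
```

```text
time_s: 33.6
ee_pos: [0.5397, -0.4146, 0.0715]
eef_rot: [-3.14, 0.004, -0.386]
force: [0.3, -0.3, -0.8]
grip_width: 0.052
grip_force: 0.0
time_s: 33.9
ee_pos: [0.5416, -0.4131, 0.0764]
eef_rot: [3.141, -0.001, -0.384]
force: [0.1, -0.1, 0.7]
grip_width: 0.0514
grip_force: 0.0
[ 0.54161282 -0.41310828  0.07637233] (array([-0.002,  0.003,  0.189]), array([ 0.   , -0.001,  0.   ]), 'q6~1.30')
```

```bash
python3 -m pendant '[-0.002,0.003,0.05,0,0,0,0.1, -0.002,0.003,0.1,0,0,0,0.1, -0.002,0.003,0.15,0,0,0,0.1, -0.002,0.003,0.175,0,0,0,0.1, -0.002,0.003,0.188,0,0,0,0.1, -0.002,0.003,0.188,0,0,0,0.1]'
python3 -m pendant '[0,0,0,0,0,0,-1, 0,0,0,0,0,0,-1, 0,0,0,0,0,0,-1, 0,0,0,0,0,0,-1, 0,0,0,0,0,0,-1, 0,0,0,0,0,0,-1]' 25
python3 -m pendant '[0,0,-0.05,0,0,0,-1, 0,0,-0.15,0,0,0,-1, 0,0,-0.25,0,0,0,-1, 0,0,-0.35,0,0,0,-1, 0,0,-0.45,0,0,0,-1, 0,0,-0.55,0,0,0,-1, 0,0,-0.65,0,0,0,-1, 0,0,-0.65,0,0,0,-1, 0,0,-0.65,0,0,0,-1]'
python3 - <<'E'
from h import *
print(tomove(*bx(-.004,.006),.306,BY))
E
```

```text
time_s: 34.5
ee_pos: [0.54, -0.4146, -0.018]
eef_rot: [3.141, -0.0, -0.385]
force: [-0.1, -0.5, -0.7]
grip_width: 0.0515
grip_force: 0.0
time_s: 35.1
ee_pos: [0.5399, -0.415, -0.018]
eef_rot: [3.141, -0.001, -0.385]
force: [-2.1, 1.7, 5.2]
grip_width: 0.0257
grip_force: 25.0
time_s: 36.0
ee_pos: [0.5398, -0.4149, 0.3068]
eef_rot: [3.141, -0.001, -0.385]
force: [-0.3, 0.3, -0.3]
grip_width: 0.0256
grip_force: 25.0
(array([-0.385, -0.944,  0.001]), array([ 0.   , -0.001, -0.088]), 'q6~1.99')
```

```bash
python3 -m pendant '[-0.385,-0.944,0,0,0,-0.088,-1, -0.385,-0.944,0,0,0,-0.088,-1, -0.385,-0.944,0,0,0,-0.088,-1, -0.385,-0.944,0,0,0,-0.088,-1, -0.385,-0.944,0,0,0,-0.088,-1, -0.385,-0.944,0,0,0,-0.088,-1, -0.385,-0.944,0,0,0,-0.088,-1, -0.385,-0.944,0,0,0,-0.088,-1, -0.385,-0.944,0,0,0,-0.088,-1, -0.385,-0.944,0,0,0,-0.088,-1, -0.385,-0.944,0,0,0,-0.088,-1, -0.385,-0.944,0,0,0,-0.088,-1]'
python3 -m pendant '[0,0,0,0,0,0,-1, 0,0,0.08,0,0,0,-1, 0,0,0.15,0,0,0,-1, 0,0,0.2,0,0,0,-1, 0,0,0.25,0,0,0,-1, 0,0,0.3,0,0,0,-1, 0,0,0.34,0,0,0,-1, 0,0,0.38,0,0,0,-1, 0,0,0.412,0,0,0,-1, 0,0,0.412,0,0,0,-1]'
python3 -m pendant '[0,0,0,0,0,0,0, 0,0,0,0,0,0,0, 0,0,0,0,0,0,0, 0,0,0,0,0,0,0, 0,0,0,0,0,0,0, 0,0,0,0,0,0,0, 0,0,0,0,0,0,0]'
python3 -m pendant '[0,0,-0.04,0,0,0,0, 0,0,-0.08,0,0,0,0, 0,0,-0.14,0,0,0,0, 0,0,-0.2,0,0,0,0, 0,0,-0.3,0,0,0,0, 0,0,-0.4,0,0,0,0, 0,0,-0.4,0,0,0,0, 0,0,-0.4,0,0,0,0]'
python3 - <<'E'
from h import *
b=vision.camera("top")
for c in cartons(b): print(np.round(c[:5],3),np.round(c[5]))
print(tomove(.593,-.191,.05,.715))
E
```

```text
time_s: 37.2
ee_pos: [0.538, 0.0961, 0.3047]
eef_rot: [3.141, 0.003, -0.244]
force: [-0.5, -0.5, -1.6]
grip_width: 0.0262
grip_force: 25.0
time_s: 38.2
ee_pos: [0.5376, 0.0933, 0.0984]
eef_rot: [3.141, 0.003, -0.249]
force: [0.6, 3.2, -0.6]
grip_width: 0.0257
grip_force: 27.5
time_s: 38.9
ee_pos: [0.5388, 0.0949, 0.1008]
eef_rot: [-3.142, -0.001, -0.247]
force: [2.3, 1.8, 2.7]
grip_width: 0.0467
grip_force: 1.3
time_s: 39.7
ee_pos: [0.5385, 0.0948, 0.3008]
eef_rot: [3.142, -0.001, -0.247]
force: [-0.3, 0.4, -0.3]
grip_width: 0.0472
grip_force: 0.0
[ 0.565 -0.302  1.477  0.693  0.77 ] [28. 66.]
[ 0.593 -0.191  0.694  0.651  0.76 ] [27. 71.]
[ 0.551 -0.516  2.204  0.     0.53 ] [28. 77.]
[ 0.646 -0.419  0.371  0.     0.52 ] [31. 72.]
[0.654 0.177 1.469 0.    0.29 ] [11. 50.]
(array([0.248, 0.527, 0.498]), array([-0.   ,  0.002, -0.612]), 'q6~0.54')
```

```bash
python3 -m pendant '[0.248,0.527,0,0,0,-0.612,0.1, 0.248,0.527,0,0,0,-0.612,0.1, 0.248,0.527,0,0,0,-0.612,0.1, 0.248,0.527,0,0,0,-0.612,0.1, 0.248,0.527,0.05,0,0,-0.612,0.1, 0.248,0.527,0.15,0,0,-0.612,0.1, 0.248,0.527,0.25,0,0,-0.612,0.1, 0.248,0.527,0.35,0,0,-0.612,0.1, 0.248,0.527,0.45,0,0,-0.612,0.1, 0.248,0.527,0.45,0,0,-0.612,0.1, 0.248,0.527,0.45,0,0,-0.612,0.1, 0.248,0.527,0.45,0,0,-0.612,0.1]'
python3 -m pendant '[0,0,0,0,0,0,0.1, 0,0,0,0,0,0,0.1]'
python3 - <<'E'
from h import *
print(status.get_obs()["ee_pos"],tomove(.593,-.191,-.018,.715))
E
```

```text
time_s: 41.0
ee_pos: [0.5943, -0.1908, 0.0757]
eef_rot: [-3.141, 0.0, 0.715]
force: [-0.4, -0.5, 1.6]
grip_width: 0.052
grip_force: 0.0
time_s: 41.2
ee_pos: [0.5952, -0.191, 0.0774]
eef_rot: [3.139, -0.001, 0.715]
force: [-0.3, -0.7, -0.3]
grip_width: 0.0514
grip_force: 0.0
[ 0.59516306 -0.19100478  0.07735652] (array([-0.004, -0.003,  0.191]), array([ 0.002, -0.001, -0.   ]), 'q6~0.54')
```

```bash
python3 -m pendant '[-0.004,-0.003,0.05,0,0,0,0.1, -0.004,-0.003,0.1,0,0,0,0.1, -0.004,-0.003,0.15,0,0,0,0.1, -0.004,-0.003,0.175,0,0,0,0.1, -0.004,-0.003,0.188,0,0,0,0.1, -0.004,-0.003,0.188,0,0,0,0.1]'
python3 -m pendant '[0,0,0,0,0,0,-1, 0,0,0,0,0,0,-1, 0,0,0,0,0,0,-1, 0,0,0,0,0,0,-1, 0,0,0,0,0,0,-1, 0,0,0,0,0,0,-1]' 25
python3 -m pendant '[0,0,-0.05,0,0,0,-1, 0,0,-0.15,0,0,0,-1, 0,0,-0.25,0,0,0,-1, 0,0,-0.35,0,0,0,-1, 0,0,-0.45,0,0,0,-1, 0,0,-0.55,0,0,0,-1, 0,0,-0.65,0,0,0,-1, 0,0,-0.65,0,0,0,-1, 0,0,-0.65,0,0,0,-1]'
python3 - <<'E'
from h import *
print(tomove(*bx(-.004,.006),.306,BY))
E
```

```text
time_s: 41.8
ee_pos: [0.5921, -0.1911, -0.0183]
eef_rot: [3.141, -0.0, 0.715]
force: [-0.8, 0.2, 0.5]
grip_width: 0.0518
grip_force: 0.0
time_s: 42.4
ee_pos: [0.5922, -0.1911, -0.018]
eef_rot: [3.141, -0.0, 0.714]
force: [-1.3, 0.5, 5.2]
grip_width: 0.0256
grip_force: 25.0
time_s: 43.3
ee_pos: [0.592, -0.1911, 0.3068]
eef_rot: [3.14, -0.001, 0.715]
force: [1.3, -0.6, -1.6]
grip_width: 0.0259
grip_force: 25.0
(array([ 0.294, -0.502,  0.001]), array([ 0.   , -0.001,  0.612]), 'q6~1.99')
```

```bash
python3 -m pendant '[0.294,-0.502,0,0,0,0.612,-1, 0.294,-0.502,0,0,0,0.612,-1, 0.294,-0.502,0,0,0,0.612,-1, 0.294,-0.502,0,0,0,0.612,-1, 0.294,-0.502,0,0,0,0.612,-1, 0.294,-0.502,0,0,0,0.612,-1, 0.294,-0.502,0,0,0,0.612,-1, 0.294,-0.502,0,0,0,0.612,-1, 0.294,-0.502,0,0,0,0.612,-1, 0.294,-0.502,0,0,0,0.612,-1, 0.294,-0.502,0,0,0,0.612,-1]'
python3 -m pendant '[0,0,0,0,0,0,-1, 0,0,0.08,0,0,0,-1, 0,0,0.15,0,0,0,-1, 0,0,0.2,0,0,0,-1, 0,0,0.25,0,0,0,-1, 0,0,0.3,0,0,0,-1, 0,0,0.34,0,0,0,-1, 0,0,0.38,0,0,0,-1, 0,0,0.412,0,0,0,-1, 0,0,0.412,0,0,0,-1]'
python3 -m pendant '[0,0,0,0,0,0,0, 0,0,0,0,0,0,0, 0,0,0,0,0,0,0, 0,0,0,0,0,0,0, 0,0,0,0,0,0,0, 0,0,0,0,0,0,0, 0,0,0,0,0,0,0]'
python3 -m pendant '[0,0,-0.04,0,0,0,0, 0,0,-0.08,0,0,0,0, 0,0,-0.14,0,0,0,0, 0,0,-0.2,0,0,0,0, 0,0,-0.3,0,0,0,0, 0,0,-0.4,0,0,0,0, 0,0,-0.4,0,0,0,0, 0,0,-0.4,0,0,0,0]'
python3 - <<'E'
from h import *
b=vision.camera("top")
for c in cartons(b): print(np.round(c[:5],3),np.round(c[5]))
print(tomove(.566,-.301,.05,1.455))
E
```

```text
time_s: 44.4
ee_pos: [0.5386, 0.094, 0.3061]
eef_rot: [3.141, 0.001, -0.247]
force: [0.6, 0.1, -0.0]
grip_width: 0.0257
grip_force: 25.0
time_s: 45.4
ee_pos: [0.5377, 0.0947, 0.0987]
eef_rot: [3.141, 0.003, -0.247]
force: [0.0, 3.7, -0.5]
grip_width: 0.0258
grip_force: 27.5
time_s: 46.1
ee_pos: [0.5387, 0.0948, 0.1007]
eef_rot: [-3.142, -0.001, -0.247]
force: [0.9, 1.8, 2.1]
grip_width: 0.0471
grip_force: 1.3
time_s: 46.9
ee_pos: [0.5385, 0.0946, 0.3009]
eef_rot: [3.141, -0.001, -0.247]
force: [0.6, 0.1, -0.6]
grip_width: 0.0465
grip_force: 0.0
[ 0.568 -0.298  1.595  0.587  0.61 ] [28. 67.]
[ 0.552 -0.517  2.215  0.     0.6  ] [28. 74.]
[ 0.646 -0.42   0.376  0.     0.54 ] [31. 72.]
(array([0.249, 0.753, 0.498]), array([-1.000e-03,  2.000e-03, -1.084e+00]), 'q6~-0.37')
```

```bash
python3 -m pendant '[0.249,0.753,0,0,0,-1,0.1, 0.249,0.753,0,0,0,-1,0.1, 0.249,0.753,0,0,0,-1,0.1, 0.249,0.753,0,0,0,-1,0.1, 0.249,0.753,0,0,0,-1,0.1, 0.249,0.753,0.1,0,0,-1,0.1, 0.249,0.753,0.2,0,0,-1,0.1, 0.249,0.753,0.3,0,0,-1,0.1, 0.249,0.753,0.4,0,0,-1,0.1, 0.249,0.753,0.4,0,0,-1,0.1, 0.249,0.753,0.4,0,0,-1,0.1, 0.249,0.753,0.4,0,0,-1,0.1]'
python3 -m pendant '[0,0,0,0,0,-0.085,0.1, 0,0,0,0,0,-0.085,0.1, 0,0,0,0,0,-0.085,0.1, 0,0,0,0,0,-0.085,0.1]'
python3 - <<'E'
from h import *
b=vision.camera("top")
for c in cartons(b): print(np.round(c[:5],3),np.round(c[5]))
print(status.get_obs()["ee_pos"],tomove(.567,-.3005,-.018,1.46))
save(b,"b2.png",(95,130,395,290),2.6)
E
```

```text
time_s: 48.2
ee_pos: [0.5646, -0.3004, 0.0949]
eef_rot: [-3.133, -0.003, 1.325]
force: [-0.6, 0.4, -0.1]
grip_width: 0.0516
grip_force: 0.0
time_s: 48.6
ee_pos: [0.5675, -0.3003, 0.1013]
eef_rot: [3.141, 0.0, 1.454]
force: [-0.6, -0.1, -0.3]
grip_width: 0.0518
grip_force: 0.0
[ 0.56735081 -0.30043906  0.10091847] (array([-0.   , -0.001,  0.238]), array([ 0.   ,  0.   , -0.003]), 'q6~-0.38')
```

View pics/b2.png

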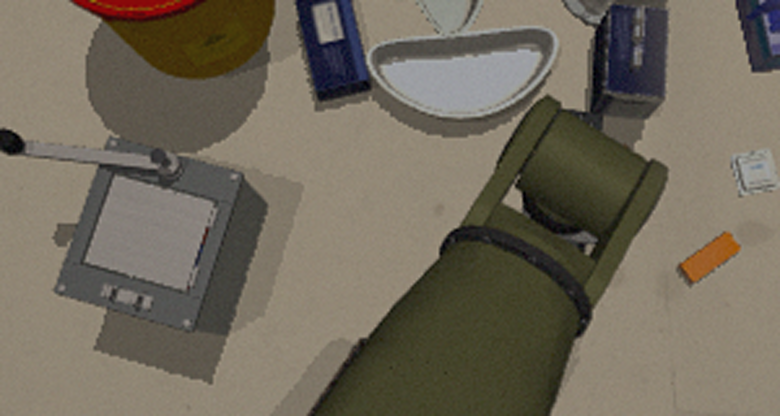

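Five are away, the bystanders are undisturbed, and the last one is under the gripper. There is a red/blue sliver at the mouth's right edge, at (207,240). I'll check it after this grasp.

```bash
python3 -m pendant '[0,0,0.08,0,0,0,0.1, 0,0,0.16,0,0,0,0.1, 0,0,0.2,0,0,0,0.1, 0,0,0.222,0,0,0,0.1, 0,0,0.236,0,0,0,0.1, 0,0,0.236,0,0,0,0.1]'
python3 -m pendant '[0,0,0,0,0,0,-1, 0,0,0,0,0,0,-1, 0,0,0,0,0,0,-1, 0,0,0,0,0,0,-1, 0,0,0,0,0,0,-1, 0,0,0,0,0,0,-1]' 25
python3 -m pendant '[0,0,-0.05,0,0,0,-1, 0,0,-0.15,0,0,0,-1, 0,0,-0.25,0,0,0,-1, 0,0,-0.35,0,0,0,-1, 0,0,-0.45,0,0,0,-1, 0,0,-0.55,0,0,0,-1, 0,0,-0.65,0,0,0,-1, 0,0,-0.65,0,0,0,-1, 0,0,-0.65,0,0,0,-1]'
python3 - <<'E'
from h import *
print(tomove(*bx(-.004,.006),.306,BY))
b=vision.camera("top");a=vision.camera("scene")
im=np.hstack([cv2.resize(c["pixels"][t:t+90,l:l+90,::-1],(400,400),interpolation=cv2.INTER_CUBIC) for c,l,t in ((a,135,120),(b,110,175))])
cv2.imwrite("pics/b3.png",im)
E
```

```text
time_s: 49.3
ee_pos: [0.5674, -0.3007, -0.0174]
eef_rot: [3.141, 0.0, 1.457]
force: [-1.8, -0.6, 0.2]
grip_width: 0.0516
grip_force: 0.0
time_s: 49.9
ee_pos: [0.5675, -0.3008, -0.0169]
eef_rot: [3.141, 0.0, 1.457]
force: [-2.8, 1.1, 5.9]
grip_width: 0.0254
grip_force: 25.0
time_s: 50.8
ee_pos: [0.5674, -0.3007, 0.3078]
eef_rot: [3.14, 0.0, 1.458]
force: [-0.6, 0.5, -1.2]
grip_width: 0.0257
grip_force: 25.0
(array([ 0.779, -0.147,  0.003]), array([ 1.000e-03, -0.000e+00,  1.085e+00]), 'q6~1.99')
```

View pics/b3.png

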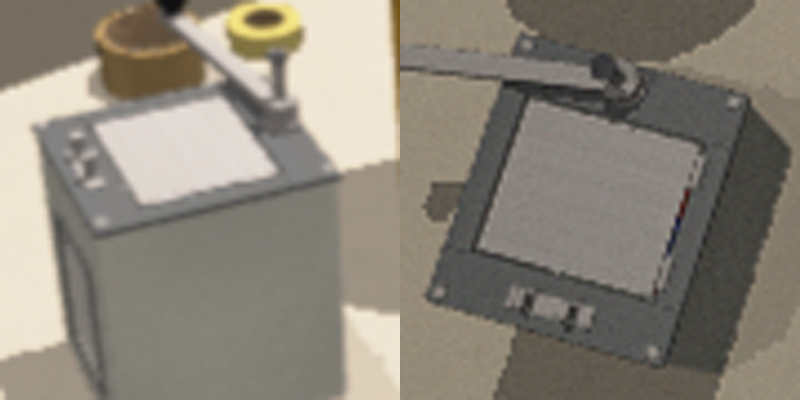

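Flap is flat and shut. The sliver at (680,220) is only a carton lying below, seen through the hinge gap. Last carton in.

```bash
python3 -m pendant '[0.779,-0.147,0,0,0,1,-1, 0.779,-0.147,0,0,0,1,-1, 0.779,-0.147,0,0,0,1,-1, 0.779,-0.147,0,0,0,1,-1, 0.779,-0.147,0,0,0,1,-1, 0.779,-0.147,0,0,0,1,-1, 0.779,-0.147,0,0,0,1,-1, 0.779,-0.147,0,0,0,1,-1, 0.779,-0.147,0,0,0,1,-1, 0.779,-0.147,0,0,0,1,-1, 0.779,-0.147,0,0,0,1,-1, 0.779,-0.147,0,0,0,1,-1]'
python3 -m pendant '[0,0,0,0,0,0.085,-1, 0,0,0,0,0,0.085,-1, 0,0,0,0,0,0.085,-1, 0,0,0,0,0,0.085,-1]'
python3 - <<'E'
from h import *
print(tomove(*bx(-.004,.006),.100,BY))
E
```

```text
time_s: 52.1
ee_pos: [0.5379, 0.0949, 0.3059]
eef_rot: [3.141, 0.003, -0.115]
force: [-0.6, -0.7, -0.1]
grip_width: 0.0259
grip_force: 25.0
time_s: 52.5
ee_pos: [0.5382, 0.0946, 0.3071]
eef_rot: [3.141, 0.0, -0.243]
force: [-0.8, -0.0, -0.9]
grip_width: 0.0255
grip_force: 25.0
(array([ 0.001, -0.001,  0.414]), array([0.   , 0.   , 0.003]), 'q6~1.99')
```

```bash
python3 -m pendant '[0,0,0.08,0,0,0,-1, 0,0,0.15,0,0,0,-1, 0,0,0.2,0,0,0,-1, 0,0,0.25,0,0,0,-1, 0,0,0.3,0,0,0,-1, 0,0,0.34,0,0,0,-1, 0,0,0.38,0,0,0,-1, 0,0,0.412,0,0,0,-1, 0,0,0.412,0,0,0,-1]'
python3 -m pendant '[0,0,0,0,0,0,0, 0,0,0,0,0,0,0, 0,0,0,0,0,0,0, 0,0,0,0,0,0,0, 0,0,0,0,0,0,0, 0,0,0,0,0,0,0, 0,0,0,0,0,0,0]'
python3 -m pendant '[0,0,-0.04,0,0,0,0, 0,0,-0.08,0,0,0,0, 0,0,-0.14,0,0,0,0, 0,0,-0.2,0,0,0,0, 0,0,-0.3,0,0,0,0, 0,0,-0.4,0,0,0,0, 0,0,-0.4,0,0,0,0, 0,0,-0.4,0,0,0,0]'
python3 -m pendant '[-0.3,0.3,0,0,0,0,0.1, -0.3,0.3,0,0,0,0,0.1, -0.3,0.3,0,0,0,0,0.1, -0.3,0.3,0,0,0,0,0.1, -0.3,0.3,0,0,0,0,0.1, -0.3,0.3,0,0,0,0,0.1, -0.3,0.3,0,0,0,0,0.1]'
python3 - <<'E'
from h import *
b=vision.camera("top");a=vision.camera("scene")
for c in cartons(b): print(np.round(c[:5],3),np.round(c[5]))
im=np.hstack([cv2.resize(c["pixels"][t:t+90,l:l+90,::-1],(400,400),interpolation=cv2.INTER_CUBIC) for c,l,t in ((a,135,120),(b,90,175))])
cv2.imwrite("pics/b4.png",im)
# knob in top: darkest blob left of box
g=b["pixels"][165:215,80:115].max(2); m=(g<35).astype(np.uint8); n,l,s,ce=cv2.connectedComponentsWithStats(m)
for i in range(1,n):
  if s[i,4]>8: print(s[i],ce[i]+[80,165],ray(b,*(ce[i]+[80,165]),.228))
print(bx(.068,0))
E
```

```text
time_s: 53.4
ee_pos: [0.5374, 0.0948, 0.0997]
eef_rot: [3.141, 0.003, -0.244]
force: [-0.8, 3.3, -0.1]
grip_width: 0.0256
grip_force: 27.5
time_s: 54.1
ee_pos: [0.5385, 0.0946, 0.1017]
eef_rot: [-3.142, -0.001, -0.247]
force: [1.5, 1.6, 2.0]
grip_width: 0.0468
grip_force: 1.4
time_s: 54.9
ee_pos: [0.5382, 0.0944, 0.3019]
eef_rot: [3.142, -0.001, -0.247]
force: [-0.8, -0.2, -1.6]
grip_width: 0.0468
grip_force: 0.0
time_s: 55.6
ee_pos: [0.3566, -0.0139, 0.3009]
eef_rot: [3.142, 0.001, -0.247]
force: [0.4, 0.3, -1.0]
grip_width: 0.0519
grip_force: 0.0
[ 0.55  -0.515  2.215  0.     0.7  ] [28. 74.]
[ 0.646 -0.421  0.441  0.     0.54 ] [30. 70.]
[12 15 12  9 74] [ 97.83783784 184.05405405] [0.6207622  0.22227952 0.228     ]
[0.60693622 0.07137426]
```

View pics/b4.png

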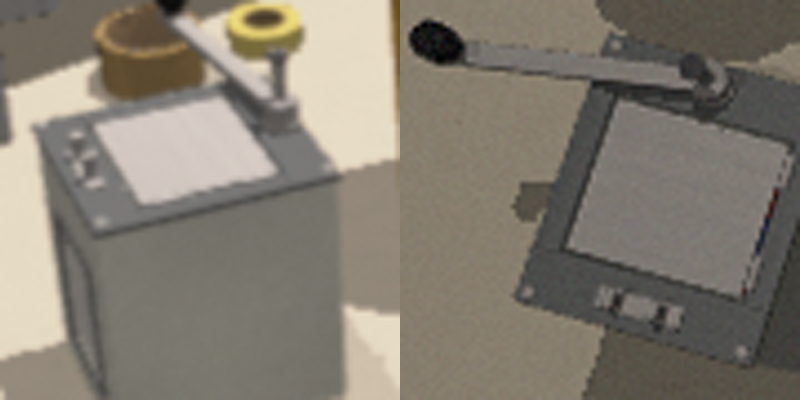

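All six are in and the flap is shut. Bar is still aside, knob at crop (437,42), about 1.42 rad. I'll grip it with the fingers across the bar and turn with it.

Run:
```python
from h import *
print(tomove(.621,.2227,.29,1.48))
```

```text
(array([ 0.397, -0.587,  0.021]), array([-1.000e-03,  1.000e-03, -1.099e+00]), 'q6~0.44')
```

```bash
python3 -m pendant '[0.397,-0.587,0,0,0,-1,0.1, 0.397,-0.587,0,0,0,-1,0.1, 0.397,-0.587,0,0,0,-1,0.1, 0.397,-0.587,0,0,0,-1,0.1, 0.397,-0.587,0,0,0,-1,0.1, 0.397,-0.587,0,0,0,-1,0.1, 0.397,-0.587,0,0,0,-1,0.1, 0.397,-0.587,0,0,0,-1,0.1, 0.397,-0.587,0,0,0,-1,0.1, 0.397,-0.587,0,0,0,-1,0.1, 0.397,-0.587,0,0,0,-1,0.1, 0.397,-0.587,0,0,0,-1,0.1]'
python3 -m pendant '[0,0,0,0,0,-0.1,0.1, 0,0,0,0,0,-0.1,0.1, 0,0,0,0,0,-0.1,0.1, 0,0,0,0,0,-0.1,0.1]'
python3 - <<'E'
from h import *
print(status.get_obs()["ee_pos"],tomove(.621,.2227,.191,1.48))
E
```

```text
time_s: 56.95
ee_pos: [0.6205, 0.2229, 0.3001]
eef_rot: [-3.14, 0.001, 1.326]
force: [-0.0, 0.3, 0.3]
grip_width: 0.0516
grip_force: 0.0
time_s: 57.35
ee_pos: [0.6203, 0.2222, 0.3012]
eef_rot: [-3.141, 0.0, 1.477]
force: [-0.5, -0.6, -0.4]
grip_width: 0.0516
grip_force: 0.0
[0.62034373 0.22218781 0.30116024] (array([0.001, 0.001, 0.22 ]), array([-0.   ,  0.   , -0.002]), 'q6~0.44')
```

```bash
python3 -m pendant '[0.001,0.001,0.06,0,0,0,0.1, 0.001,0.001,0.12,0,0,0,0.1, 0.001,0.001,0.16,0,0,0,0.1, 0.001,0.001,0.19,0,0,0,0.1, 0.001,0.001,0.21,0,0,0,0.1, 0.001,0.001,0.22,0,0,0,0.1, 0.001,0.001,0.22,0,0,0,0.1]' 15
python3 -m pendant '[0,0,0,0,0,0,-1, 0,0,0,0,0,0,-1, 0,0,0,0,0,0,-1, 0,0,0,0,0,0,-1, 0,0,0,0,0,0,-1, 0,0,0,0,0,0,-1, 0,0,0,0,0,0,-1]' 25
python3 - <<'E'
from h import *
o=status.get_obs();c=bx(.068,0);p=o["ee_pos"][:2];d=p-c
s0=np.pi+BY-np.arctan2(d[1],d[0]);print("s0",s0,"r",np.hypot(*d),o["eef_rot"][2])
yaw=o["eef_rot"][2];ex=np.array([np.cos(yaw),np.sin(yaw)]);ey=np.array([np.sin(yaw),-np.cos(yaw)])
for s in np.linspace(s0,.0,21)[1:]:
  q=c+.152*np.array([np.cos(np.pi+BY-s),np.sin(np.pi+BY-s)])-p
  print(round(s,2),np.round([q@ex/.5,q@ey/.5,-(s0-s)/(np.pi/2)],3))
E
```

```text
time_s: 58.05
ee_pos: [0.6209, 0.2225, 0.1913]
eef_rot: [-3.141, 0.0, 1.48]
force: [1.1, -0.3, 0.9]
grip_width: 0.0513
grip_force: 0.0
time_s: 58.75
ee_pos: [0.6209, 0.2225, 0.1915]
eef_rot: [3.141, -0.0, 1.481]
force: [-0.3, 1.3, 0.1]
grip_width: 0.0213
grip_force: 25.0
s0 1.4158556833334714 r 0.15179925463123087 1.4811074421354526
1.35 [-0.    -0.022 -0.045]
1.27 [-0.003 -0.043 -0.09 ]
1.2 [-0.006 -0.064 -0.135]
1.13 [-0.012 -0.085 -0.18 ]
1.06 [-0.018 -0.105 -0.225]
0.99 [-0.026 -0.125 -0.27 ]
0.92 [-0.036 -0.145 -0.315]
0.85 [-0.047 -0.163 -0.361]
0.78 [-0.059 -0.181 -0.406]
0.71 [-0.072 -0.198 -0.451]
0.64 [-0.087 -0.214 -0.496]
0.57 [-0.102 -0.229 -0.541]
0.5 [-0.119 -0.242 -0.586]
0.42 [-0.136 -0.255 -0.631]
0.35 [-0.155 -0.266 -0.676]
0.28 [-0.174 -0.276 -0.721]
0.21 [-0.194 -0.284 -0.766]
0.14 [-0.214 -0.291 -0.811]
0.07 [-0.235 -0.297 -0.856]
0.0 [-0.256 -0.301 -0.901]
```

```bash
python3 -m pendant '[0,0,-0.012,0,0,0,-1, 0,0,-0.024,0,0,0,-1, 0,0,-0.036,0,0,0,-1, 0,0,-0.044,0,0,0,-1, 0,0,-0.044,0,0,0,-1]' 25
python3 -m pendant '[0,-0.022,0,0,0,-0.045,-1, -0.003,-0.043,0,0,0,-0.09,-1, -0.006,-0.064,0,0,0,-0.135,-1, -0.012,-0.085,0,0,0,-0.18,-1, -0.018,-0.105,0,0,0,-0.225,-1, -0.026,-0.125,0,0,0,-0.27,-1, -0.036,-0.145,0,0,0,-0.315,-1, -0.047,-0.163,0,0,0,-0.361,-1, -0.059,-0.181,0,0,0,-0.406,-1, -0.072,-0.198,0,0,0,-0.451,-1, -0.087,-0.214,0,0,0,-0.496,-1, -0.102,-0.229,0,0,0,-0.541,-1]'
python3 -m pendant '[0,0,0,0,0,0,-1, 0,0,0,0,0,0,-1]'
python3 - <<'E'
from h import *
o=status.get_obs();c=bx(.068,0);p=o["ee_pos"][:2];d=p-c
s0=np.pi+BY-np.arctan2(d[1],d[0]);print("s0",s0,"r",np.hypot(*d),o["eef_rot"][2]-(np.pi+BY))
yaw=o["eef_rot"][2];ex=np.array([np.cos(yaw),np.sin(yaw)]);ey=np.array([np.sin(yaw),-np.cos(yaw)])
for s in np.linspace(s0,.0,10)[1:]:
  q=c+.152*np.array([np.cos(np.pi+BY-s),np.sin(np.pi+BY-s)])-p
  print(round(s,2),np.round([q@ex/.5,q@ey/.5,-(s0-s)/(np.pi/2)],3))
E
```

```text
time_s: 59.25
ee_pos: [0.6211, 0.2224, 0.2143]
eef_rot: [3.141, -0.0, 1.481]
force: [-0.3, -1.7, -0.5]
grip_width: 0.0212
grip_force: 25.0
time_s: 60.45
ee_pos: [0.5029, 0.1811, 0.2137]
eef_rot: [3.14, 0.003, 2.334]
force: [8.2, -6.8, -2.0]
grip_width: 0.0216
grip_force: 25.0
time_s: 60.65
ee_pos: [0.5032, 0.1812, 0.214]
eef_rot: [3.14, 0.003, 2.331]
force: [7.2, -4.4, -1.1]
grip_width: 0.0211
grip_force: 25.0
s0 0.5668238945076443 r 0.15108898558280837 -0.563967784459154
0.5 [ 0.001 -0.019 -0.04 ]
0.44 [-0.    -0.038 -0.08 ]
0.38 [-0.003 -0.057 -0.12 ]
0.31 [-0.008 -0.076 -0.16 ]
0.25 [-0.013 -0.094 -0.2  ]
0.19 [-0.019 -0.112 -0.241]
0.13 [-0.027 -0.13  -0.281]
0.06 [-0.036 -0.147 -0.321]
0.0 [-0.045 -0.163 -0.361]
```

```bash
python3 -m pendant '[0.001,-0.019,0,0,0,-0.04,-1, 0,-0.038,0,0,0,-0.08,-1, -0.003,-0.057,0,0,0,-0.12,-1, -0.008,-0.076,0,0,0,-0.16,-1, -0.013,-0.094,0,0,0,-0.2,-1, -0.019,-0.112,0,0,0,-0.241,-1, -0.027,-0.13,0,0,0,-0.281,-1, -0.036,-0.147,0,0,0,-0.321,-1, -0.045,-0.163,0,0,0,-0.361,-1, -0.045,-0.163,0,0,0,-0.361,-1, -0.045,-0.163,0,0,0,-0.361,-1]'
python3 - <<'E'
from h import *
print(status.get_obs()["force"],tomove(.4600,.1082,.190,BY+np.pi))
E
```

```text
time_s: 61.75
ee_pos: [0.4615, 0.1088, 0.2148]
eef_rot: [3.14, 0.008, 2.897]
force: [18.6, -4.7, -2.0]
grip_width: 0.0213
grip_force: 25.0
[18.55688994 -4.72898653 -2.04713249] (array([ 0.003, -0.002,  0.05 ]), array([0.001, 0.005, 0.002]), 'q6~-1.09')
```

```bash
python3 -m pendant '[-0.004,-0.001,0,0,0,0,-1, -0.004,-0.001,0,0,0,0,-1, -0.004,-0.001,0.012,0,0,0,-1, -0.004,-0.001,0.024,0,0,0,-1, -0.004,-0.001,0.036,0,0,0,-1, -0.004,-0.001,0.044,0,0,0,-1, -0.004,-0.001,0.046,0,0,0,-1]'
```

```text
time_s: 62.45
ee_pos: [0.4625, 0.1087, 0.1912]
eef_rot: [3.14, 0.005, 2.898]
force: [12.4, -0.5, 0.8]
grip_width: 0.0215
grip_force: 25.0
```

```bash
python3 -m pendant '[0,0,0,0,0,0,0.1, 0,0,0,0,0,0,0.1, 0,0,0,0,0,0,0.1, 0,0,0,0,0,0,0.1, 0,0,0,0,0,0,0.1, 0,0,0,0,0,0,0.1]'
python3 -m pendant '[0,0,-0.06,0,0,0,0.1, 0,0,-0.14,0,0,0,0.1, 0,0,-0.24,0,0,0,0.1, 0.05,0,-0.26,0,0,0,0.1, 0.15,-0.1,-0.26,0,0,0,0.1, 0.15,-0.3,-0.26,0,0,0,0.1, 0.15,-0.4,-0.26,0,0,0,0.1, 0.15,-0.4,-0.26,0,0,0,0.1, 0.15,-0.4,-0.26,0,0,0,0.1, 0.15,-0.4,-0.26,0,0,0,0.1]'
python3 - <<'E'
from h import *
b=vision.camera("top");a=vision.camera("scene")
im=np.hstack([cv2.resize(c["pixels"][t:t+90,l:l+90,::-1],(400,400),interpolation=cv2.INTER_CUBIC) for c,l,t in ((a,135,120),(b,110,175))])
cv2.imwrite("pics/b5.png",im)
for c in cartons(b): print(np.round(c[:5],3))
E
```

```text
time_s: 63.05
ee_pos: [0.4605, 0.1085, 0.1904]
eef_rot: [3.142, -0.0, 2.898]
force: [0.1, 0.2, 0.7]
grip_width: 0.0517
grip_force: 0.0
time_s: 64.05
ee_pos: [0.3389, -0.069, 0.3206]
eef_rot: [-3.141, 0.001, 2.894]
force: [-0.1, 1.1, -1.0]
grip_width: 0.0518
grip_force: 0.0
[ 0.551 -0.515  2.166  0.     0.55 ]
[ 0.645 -0.42   0.356  0.     0.55 ]
```

View pics/b5.png

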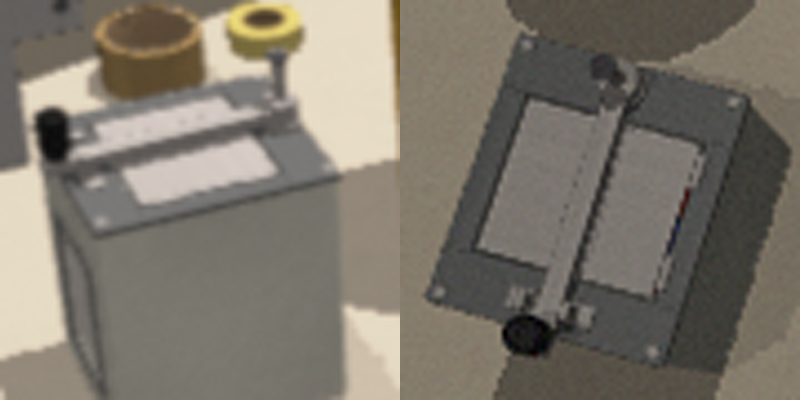

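The bar lies between the keeper cheeks: top knob at crop (527,335), scene knob at (53,135), the same height as at the start. The flap is shut and no red/blue carton is left on the desk.

```bash
python3 -c "
from station import order;print(order.hand_in())"
```

```text
the job is handed in; nothing more can be done
None
```

I put all six red and blue cartons in the returns box, the flap is shut, the latch bar is back down in its notch, the bystanders were not touched, and the job is handed in; the hand-in returned no verdict, so this rests on the final pictures.

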